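# Weigh the firewood and set the grate height on the ratchet winch

## Robot

A 6-joint arm with a two-finger parallel gripper is mounted at the origin on the work surface. World frame = base frame: x ahead of the robot, y to its left, z up, the work surface at z = 0. Lengths are in m, angles in rad, forces in N, time in s.
With the tool pointing down it reaches from about 0.425 to 1.125 m from the base axis. Payload 14.9 kg.
Tool frame: the origin (TCP) lies midway between the tips of the shut fingers; the grasp point (between the pads) lies 19 mm behind it; z points along the fingers, y is the direction in which the jaws open and shut (so a half turn about z gives the same grasp; the last joint's range is limited). The gripper opens to 91 mm and grips with 3 to 60 N. Pads are 32 mm wide; open, the fingers measure 118 mm over their backs; the gripper's body (76 mm by 178 mm) begins 60 mm behind the grasp point.
Start: joints at [-1.364, 0.379, 1.734, -0, 1.028, -0.033], TCP at [0.166, -0.68, 0.185] pointing down, gripper open.
Joint ranges: [-2.77, 2.77], [-0.74, 2.19], [0, 2.66], [-1.06, 4.2], [0.31, 2.87], [-3.08, 3.08]. Speed limits (rad/s): [1.89, 1.89, 2.39, 3.14, 3.14, 3.14].

## Interface

Orientations are given as [roll, pitch, yaw] about the fixed x, y, z axes, in that order (R = Rz(yaw) Ry(pitch) Rx(roll)).
In Python, from station import ctrl gives the robot as it stands. The module is installed in compiled form; this text tells all that it offers.
- The arm moves only by the tool jog_arm, never from a script. Its argument "steps" is one flat list of numbers, 5 for each row, row after row: the finger opening in m, from 0 to 0.0912, then the shift along the tool's x, y, z in m, then the turn about the tool's z in degrees. In form: [gripper, x, y, z, spin, gripper, x, y, z, spin, ...]. A call has exactly 8 rows; each row is the pose to reach, as a shift and turn from the pose measured when the call began, along the tool's axes at that moment; what a row does not reach only later rows make up. A row lasts 1/10 s, in which the tool goes at most 50 mm and 8.59 degrees, less where a joint would pass 70% of its speed; a pose out of reach is approached as far as the arm can. A call with a gripper value outside its range is refused whole. The fingers move at their own pace and stop on an object; "newtons" is the grip in N (left out, the last holds). Time passes only in rows, so rows that repeat a pose let the fingers close, or fill a call up. It gives the time, the measured TCP pose, the force and the opening at its end, in the units of the state.
- ctrl.read_state(): the state, without advancing time (a new reading comes with each control period).
- ctrl.capture(name): name is "scene" or "top" or "wrist"; returns a dict with "frame" (420x560x3 uint8, red, green, blue), "intrinsics" (3x3 intrinsics, pixels), "k1" (the pictures are not rectified: a ray, as slopes to the right and down, at radius r is drawn at 1 + k1 r^2 times it, then the intrinsics apply), "R" (3x3) and "t" (3): a world point X has camera coordinates R X + t. Camera axes: x right, y down, z forward; pixel columns grow to the right and rows downward; lengths in m; the calibration is good to about 2 mm. A picture is of the moment at which its call begins. There is no depth.
- ctrl.close_job(): hands the job in, once; it reports no verdict.
The state is a dict: "time": time; "joint_positions": joint angles; "joint_vel": joint speeds; "joint_efforts": joint torques, N m; "ee_pos": TCP position; "tcp_rot": TCP orientation; "ft_force": force on the tool from outside, world axes, zero at the start; "ft_torque": the same for the moment, N m; "grip_width": finger opening in m.
Only numpy, scipy, OpenCV 4.12 (cv2) and the standard library are available. Lean on these libraries where they do the work, as an engineer would, in place of code of your own. Each camera call takes 0.05 s, during which the arm holds its last target.

## Task

Put all the loose firewood blocks on the pan of the scale and slide its brass counterpoise until the beam rests level. Throw the winch's yellow pawl right back, turn the red knob back to its stop so that the grate is all the way down, and drop the pawl in again; then click the grate up one notch at a time, pausing at each click, one notch for every block on the scale, and leave the pawl engaged. Blocks may be weighed before or after the winch is set; leave the bowl and the pot holder where they are.

Things in the scene. Friction and masses are not known exactly. Their poses are not given: they have to be found in the camera images.
- log0: firewood block, dark hardwood, 85 long (its x) x 42 wide (its y) x 42 high (z) mm, about 0.18 kg; origin at the centre of its underside. Two to four of the blocks log0..log3 are present. The blocks start flat on the table
- log1: firewood block, dark hardwood, 85 long (its x) x 42 wide (its y) x 42 high (z) mm, about 0.18 kg; origin at the centre of its underside. Two to four of the blocks log0..log3 are present. The blocks start flat on the table
- log2: firewood block, dark hardwood, 85 long (its x) x 42 wide (its y) x 42 high (z) mm, about 0.18 kg; origin at the centre of its underside. Two to four of the blocks log0..log3 are present. The blocks start flat on the table
- log3: firewood block, dark hardwood, 85 long (its x) x 42 wide (its y) x 42 high (z) mm, about 0.18 kg; origin at the centre of its underside. Two to four of the blocks log0..log3 are present. The blocks start flat on the table
- scale: green platform scale fixed to the table; origin on the table under the centre of its pan. Its beam is on the side of its -x axis, 140 mm from the origin, parallel to its y axis, 55 mm above the table; the beam's pivot is at y = -70 mm. Beam and counterpoise top out 94 mm above the table
- pan_floor (a point): centre of the top face of the steel weighing pan, 45 mm above the table when level; axes as the scale's. The pan is 190 (x) x 200 (y) mm with a rim 8 mm high and 4 mm thick; it stays horizontal and moves up and down at most 5 mm. Where a block lies on the pan makes no difference to the weighing
- beam (a joint): tilt of the scale's beam, rad, 0 = level, stops at -0.07 and 0.07. Positive: the free end (towards scale +y) is up, the counterpoise must go outward (+y); negative: inward. A weak spring makes it rest at about 0.0033 rad per mm of counterpoise error within the stops; it settles in about 1.5 s after release. A red pointer on the free end stands against a red mark on a fixed post when level
- poise (a joint): position of the counterpoise along the beam, m, 0 to 0.16, growing along scale +y. Each average block needs about 0.034 m, with some spread as blocks differ by a few percent; 0 balances the empty pan. It stays where it is left; about 2 N slides it
- poise_grip (a point): centre of the grip part of the brass counterpoise: a block 24 mm across the beam (scale x), 30 mm along the beam (scale y), 36 mm high; this point is 84 mm above the table when level, the top is 18 mm above this point. Moves with the beam and the counterpoise
- parrilla: grill unit fixed to the table; origin on the table under the winch knob's vertical axis. The winch housing is 60 mm high and covers x -70 to 105, y -120 to 70 mm of its frame; the grill with its grate lies beyond, x 180 to 460, y -320 to -20 mm, up to 150 mm high
- knob_grip (a point): centre of the red bar of the winch knob: a bar 75 long x 20 wide x 40 high mm on a shaft, this point 170 mm above the table. The point's x axis runs along the bar and turns with it; z is up. Toothed wheel of radius 68 mm below, up to 82 mm above the table
- knob (a joint): angle of the winch knob, rad, 0 = stop, grate fully down; 4.4 at most. Grows when turned clockwise seen from above, raising the grate 12 mm per rad. Ten teeth: with the pawl in, notch n clicks at n x 0.628 (go 0.05 past to be sure); the pawl then lets it turn back only to 0.05 short of n x 0.628. Friction of 0.15 N m holds it where it is left
- pawl (a joint): angle of the yellow pawl, rad: 0 = down between the teeth, 1.2 = thrown right back against its stop. It is held by its own weight only: let go below about 0.75 it falls in, above 0.9 it falls back and stays. It lifts by up to about 0.15 as teeth pass under it
- pawl_pivot (a point): point on the pawl's pivot axis in the plane of its handle, 99 mm above the table, 65 mm in x and -105 mm in y of the parrilla's frame, fixed; axes as the parrilla's (the pivot axis is its y). The pawl's own arm to the wheel is 47 mm further in +y and 64 mm long
- pawl_ball (a point): centre of the 18 mm ball on the end of the pawl's handle, a rod 8 mm thick and 55 mm long from pawl_pivot. With the pawl in it leans towards -x of the parrilla (ball 31 mm towards -x, 46 mm above the pivot); thrown back it leans towards +x (ball 31 mm towards +x, 45 mm above the pivot). It swings in the parrilla's x-z plane and can be pushed over by its rod or ball with about 1 N
- bowl: white ceramic salad bowl, 130 mm across, 55 mm high; bystander; origin at the centre of its underside
- pot_holder: red silicone pot holder, 120 x 120 x 9 mm, flat on the table; bystander; origin at the centre of its underside

How it is judged:
By the outcome, as a careful person would: the job done as asked, in the order asked, and still so for the second after the job is handed in, with the robot touching nothing.
Of log0, log1, log2, log3 only 2 to 4 are there at a start; the rules pass over those that are not, and their reading is None.
At some moment in a run one of log0, log1, log2, log3 may be knocked a few centimetres aside while the robot is not near it.
Once in a run the grip may slacken for a moment while it holds something.
It also fails if it takes over 210 s, if anything falls off the work surface, if the arm or the gripper's body presses on something with over 40 N, if the wrist force passes 120 N, or if a joint passes its speed limit or range.

## Working session

There is one attempt and no reset: what is moved stays moved. The work goes in short steps, Python scripts to look and compute and a tool call to move; the robot and the scene stay as the last step left them, time stands still between calls to the robot, and variables do not carry over. Pictures are saved under pics/ and viewed, and the job is handed in when it is done.

Besides the shell and the picture viewer there is one more tool, called after "Emit:" as name(argument=value, ...) on one line, values as JSON. jog_arm: Moves the arm, as the interface text tells. Its arguments: {"type":"object","properties":{"steps":{"type":"array","items":{"type":"number"}},"newtons":{"type":"number"}},"required":["steps"]}

```bash
ls; mkdir -p pics; cat > h.py <<'E'
import numpy as np, cv2
from scipy.spatial.transform import Rotation as Rn
from station import ctrl
def snap(name,fn=None):
    c=ctrl.capture(name)
    if fn: cv2.imwrite('pics/'+fn,cv2.cvtColor(c['frame'],cv2.COLOR_RGB2BGR))
    return c
def proj(c,X):
    p=np.atleast_2d(X)@np.array(c['R']).T+np.array(c['t']); s=p[:,:2]/p[:,2:]
    r2=(s**2).sum(1,keepdims=True); s=s*(1+c['k1']*r2); K=np.array(c['intrinsics'])
    return np.c_[s,np.ones(len(s))]@K.T[:,:2]
def unproj(c,uv,z):
    uv=np.atleast_2d(np.array(uv,float)); K=np.array(c['intrinsics'])
    d=np.c_[uv,np.ones(len(uv))]@np.linalg.inv(K).T; d=d[:,:2]; s=d.copy()
    for _ in range(30): s=d/(1+c['k1']*(s**2).sum(1,keepdims=True))
    R=np.array(c['R']);t=np.array(c['t']); C=-R.T@t
    w=np.c_[s,np.ones(len(s))]@R
    return C+w*((z-C[2])/w[:,2:])
def st():
    s=ctrl.read_state(); print({k:np.round(v,4).tolist() for k,v in s.items()}); return s
E
python3 - <<'E'
from h import *
st()
for n in ['scene','top','wrist']:
    c=snap(n,n+'0.png'); print(n,np.array(c['intrinsics']).tolist(),c['k1'],np.round(-np.array(c['R']).T@c['t'],3))
E
```

```text
pics
{'time': 0.0, 'joint_positions': [-1.3643, 0.3794, 1.7348, -0.0, 1.0285, -0.0333], 'joint_vel': [0.0003, 0.001, 0.0004, 0.0004, 0.0011, 0.0009], 'joint_efforts': [0.0001, -76.3732, -43.4365, 0.0651, 0.0425, -0.0], 'ee_pos': [0.1661, -0.6795, 0.1841], 'tcp_rot': [-3.1405, -0.0, 0.2398], 'ft_force': [-0.5754, 0.4727, -0.4193], 'ft_torque': [0.0146, -0.0327, 0.0148], 'grip_width': 0.0912}
scene [[413.5115016680206, 0.0, 288.38939141245845], [0.0, 413.5115016680206, 208.94045630842825], [0.0, 0.0, 1.0]] -0.06102900660386421 [1.307 0.256 0.88 ]
top [[459.94426045968726, 0.0, 279.9069663244229], [0.0, 459.94426045968726, 211.92900412441185], [0.0, 0.0, 1.0]] -0.1114144036576062 [ 0.51  -0.046  1.313]
wrist [[328.9608396860441, 0.0, 282.36546387976745], [0.0, 328.9608396860441, 211.99001618783413], [0.0, 0.0, 1.0]] -0.02619127092854999 [ 0.232 -0.664  0.384]
```

View pics/top0.png

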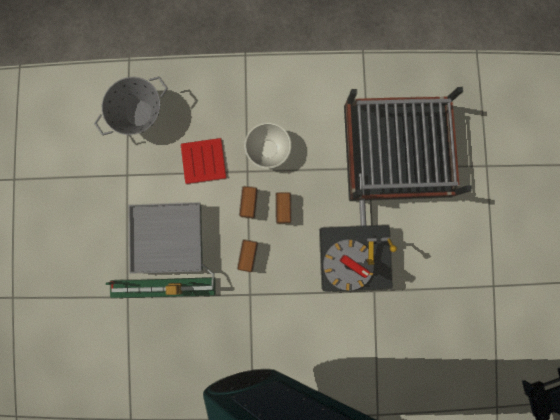

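View pics/scene0.png

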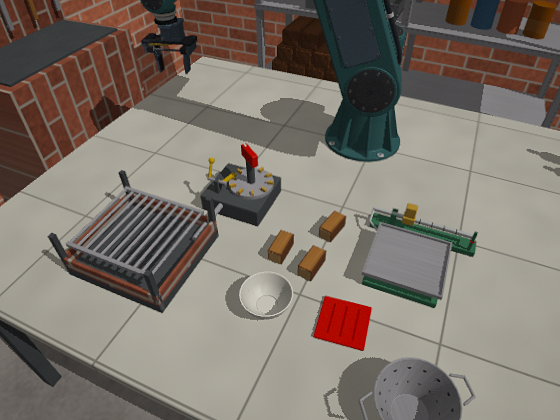

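View pics/wrist0.png

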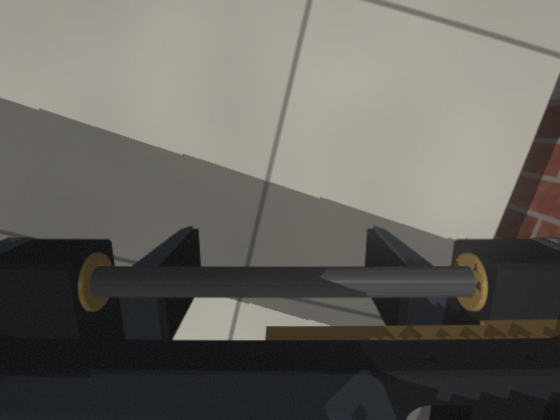

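```bash
python3 - <<'E'
from h import *
c=snap('top'); f=c['frame'][:,:,::-1]
def crop(x0,y0,x1,y1,k,fn): cv2.imwrite('pics/'+fn,cv2.resize(f[y0:y1,x0:x1],None,fx=k,fy=k,interpolation=cv2.INTER_CUBIC))
crop(100,180,300,310,4,'t1a.png'); crop(310,210,440,300,6,'t1b.png')
c=snap('scene'); f=c['frame'][:,:,::-1]
crop(260,190,490,310,3.4,'s1a.png');crop(180,130,310,230,6,'s1b.png')
E
```

```text
(no output)
```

View pics/t1a.png

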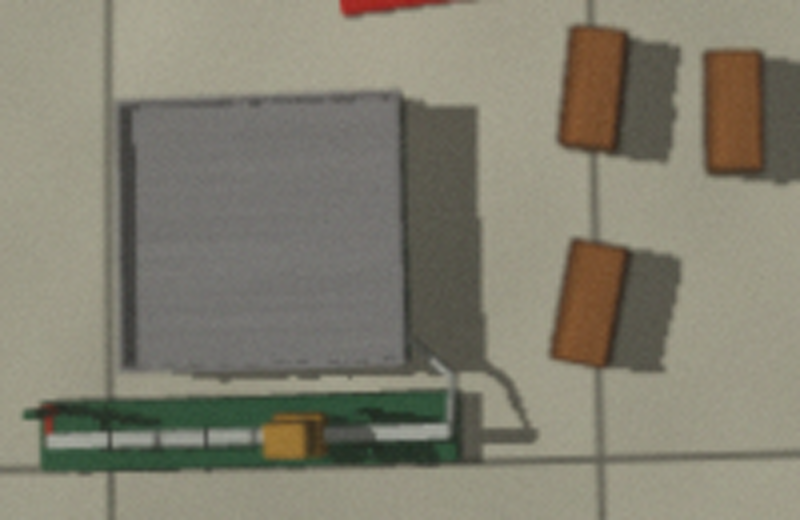

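View pics/t1b.png

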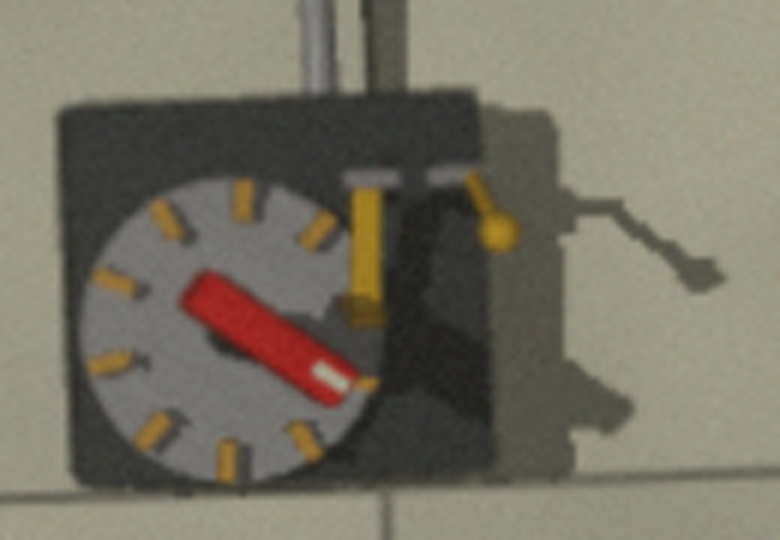

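View pics/s1a.png

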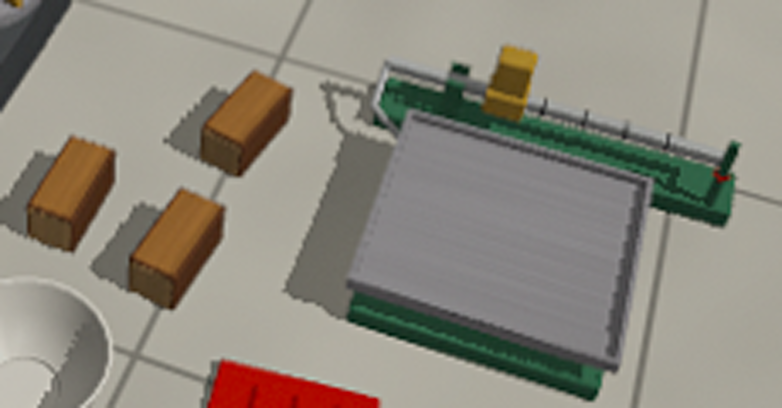

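View pics/s1b.png

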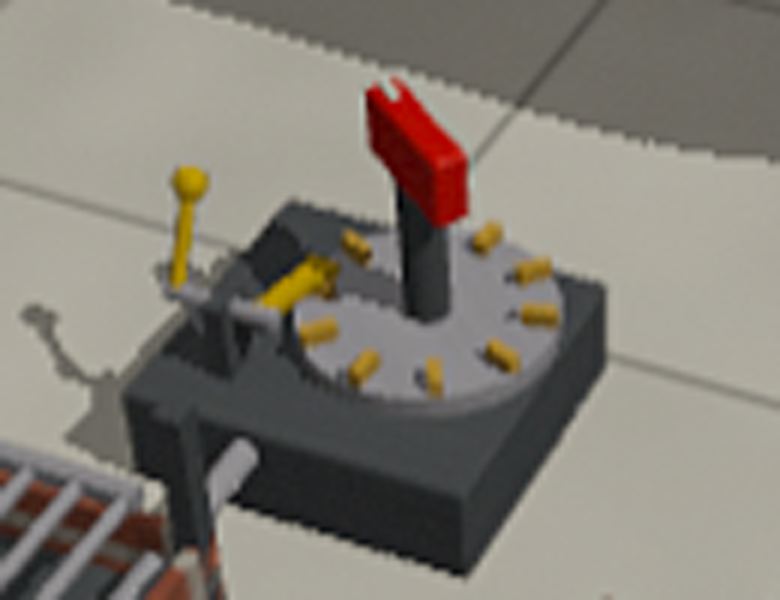

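```bash
cat > logs.py <<'E'
from h import *
def logs(c,z=0.042,draw=None):
    f=c['frame']; hsv=cv2.cvtColor(cv2.resize(f,None,fx=4,fy=4,interpolation=cv2.INTER_CUBIC),cv2.COLOR_RGB2HSV)
    m=cv2.inRange(hsv,(5,100,60),(17,255,255)); m=cv2.morphologyEx(m,cv2.MORPH_OPEN,np.ones((7,7)))
    out=[]
    for k in cv2.findContours(m,cv2.RETR_EXTERNAL,cv2.CHAIN_APPROX_NONE)[0]:
        if cv2.contourArea(k)<150*16: continue
        p=(cv2.boxPoints(cv2.minAreaRect(k))+.5)/4-.5
        w=unproj(c,p,z)[:,:2]; ce=w.mean(0); e1=w[1]-w[0]; e2=w[2]-w[1]
        L=e1 if np.linalg.norm(e1)>np.linalg.norm(e2) else e2
        a=np.degrees(np.arctan2(L[1],L[0])); a=(a+90)%180-90
        out.append((p.mean(0).round(1),ce.round(4),round(a,1),sorted([np.linalg.norm(e1).round(4),np.linalg.norm(e2).round(4)])))
    return out
if __name__=='__main__':
    for o in logs(snap('top')): print(*o)
E
python3 logs.py; python3 - <<'E'
from h import *
c=snap('top')
a=lambda l:np.array(l,float)/4+[100,180]-.4
b=lambda l:np.array(l,float)/6+[310,210]-.4
# pan rim corners z .053 (pan raised maybe)
w=unproj(c,a([[120,102],[400,92],[408,362],[122,370]]),.053); print('pan',w.round(3),w.mean(0))
w=unproj(c,a([[42,462],[458,460],[456,395],[45,402]]),.01); print('beam base',w.round(3))
w=unproj(c,a([[262,430],[305,425],[306,455],[262,458]]),.102);print('poise top',w.round(4),w.mean(0))
w=unproj(c,a([[48,440],[448,430]]),.06);print('beam',w.round(4))
w=unproj(c,b([[60,108],[478,92],[492,472],[72,485]]),.06);print('housing',w.round(4),w.mean(0))
w=unproj(c,b([[210,270],[360,380],[338,407],[180,300]]),.19);print('knob',w.round(4),w.mean(0))
w=unproj(c,b([[498,232]]),.145);print('ball',w.round(4))
w=unproj(c,b([[476,175]]),.099);print('pivot',w.round(4))
E
```

```text
[247.  255.5] [0.4946 0.0486] -12.3 [np.float64(0.0399), np.float64(0.083)]
[283.1 207.5] [ 0.6246 -0.0545] -1.7 [np.float64(0.0389), np.float64(0.0843)]
[409.3 194.5] [ 0.6515 -0.41  ] -89.2 [np.float64(0.0111), np.float64(0.2126)]
[247.8 201.7] [0.6435 0.0431] -7.1 [np.float64(0.0401), np.float64(0.0847)]
[350.4 145.7] [ 0.7956 -0.2492] 0.7 [np.float64(0.0131), np.float64(0.2422)]
pan [[0.642 0.373 0.053]
 [0.643 0.176 0.053]
 [0.458 0.173 0.053]
 [0.456 0.373 0.053]] [0.54998732 0.27371759 0.053     ]
beam base [[0.39  0.447 0.01 ]
 [0.386 0.147 0.01 ]
 [0.432 0.147 0.01 ]
 [0.433 0.444 0.01 ]]
poise top [[0.4173 0.2626 0.102 ]
 [0.4201 0.2338 0.102 ]
 [0.4004 0.2335 0.102 ]
 [0.3989 0.2629 0.102 ]] [0.40917271 0.24818588 0.102     ]
beam [[0.4096 0.4232 0.06  ]
 [0.4116 0.1456 0.06  ]]
housing [[ 0.5651 -0.1523  0.06  ]
 [ 0.5669 -0.344   0.06  ]
 [ 0.3942 -0.3433  0.06  ]
 [ 0.3948 -0.1522  0.06  ]] [ 0.48023926 -0.24794371  0.06      ]
knob [[ 0.4918 -0.2001  0.19  ]
 [ 0.4453 -0.2597  0.19  ]
 [ 0.4347 -0.2503  0.19  ]
 [ 0.48   -0.1874  0.19  ]] [ 0.46295651 -0.22437448  0.19      ]
ball [[ 0.5033 -0.3298  0.145 ]]
pivot [[ 0.5284 -0.3322  0.099 ]]
```

```bash
cat > go.py <<'E'
import sys
from h import *
def plan(x,y,z,yaw):
    s=ctrl.read_state(); R=Rn.from_euler('xyz',s['tcp_rot']).as_matrix()
    d=R.T@(np.array([x,y,z])-s['ee_pos'])
    sp=(-(yaw-np.degrees(s['tcp_rot'][2]))+180)%360-180
    print('t',round(s['time'],2),'shift',d.round(4),'spin',round(sp,1),'| pos',np.round(s['ee_pos'],4),'yaw',np.degrees(s['tcp_rot'][2]).round(1),'F',np.round(s['ft_force'],1),'Tz',round(s['ft_torque'][2],2),'w',round(s['grip_width'],4),'q6',round(s['joint_positions'][5],2))
if __name__=='__main__':
    a=list(map(float,sys.argv[1:]))
    for i in range(0,len(a),4): plan(*a[i:i+4])
E
python3 go.py .6435 .0431 .3 -7.1
```

```text
t 0.35 shift [ 0.6353 -0.589  -0.1153] spin 20.8 | pos [ 0.1662 -0.6799  0.1846] yaw 13.7 F [-0.8 -0.5  0.4] Tz 0.01 w 0.0914 q6 -0.03
```

Emit:
jog_arm(steps=[0.085,0.03,-0.028,-0.05,0,0.085,0.06,-0.056,-0.1,0,0.085,0.093,-0.086,-0.115,3,0.085,0.127,-0.118,-0.115,6,0.085,0.16,-0.148,-0.115,9,0.085,0.193,-0.18,-0.115,12,0.085,0.227,-0.21,-0.115,15,0.085,0.26,-0.24,-0.115,20.8])

```text
time: 1.15
ee_pos: [0.3625, -0.3832, 0.2999]
tcp_rot: [3.141, -0.0, -0.126]
ft_force: [0.5, 0.5, -0.5]
grip_width: 0.085
```

```bash
python3 go.py .6435 .0431 .3 -7.1
```

```text
t 1.15 shift [ 0.2252 -0.4582 -0.    ] spin -0.1 | pos [ 0.3625 -0.3832  0.2999] yaw -7.2 F [ 0.5  0.5 -0.5] Tz -0.05 w 0.085 q6 0.84
```

Emit:
jog_arm(steps=[0.085,0.02,-0.04,0,0,0.085,0.04,-0.08,0,0,0.085,0.06,-0.12,0,0,0.085,0.08,-0.16,0,0,0.085,0.1,-0.2,0,0,0.085,0.12,-0.24,0,0,0.085,0.14,-0.28,0,0,0.085,0.16,-0.32,0,0])

```text
time: 1.95
ee_pos: [0.5622, -0.084, 0.3002]
tcp_rot: [3.141, -0.001, -0.126]
ft_force: [-0.4, -1.2, -0.0]
grip_width: 0.0851
```

```bash
python3 go.py .6435 .0431 .08 -7.1
```

```text
t 1.95 shift [ 0.0645 -0.1364  0.2202] spin -0.1 | pos [ 0.5622 -0.084   0.3002] yaw -7.2 F [-0.4 -1.2 -0. ] Tz -0.02 w 0.0851 q6 1.51
```

Emit:
jog_arm(steps=[0.068,0.016,-0.034,0.01,0,0.068,0.032,-0.068,0.03,0,0.068,0.048,-0.102,0.06,0,0.068,0.0645,-0.1364,0.09,0,0.068,0.0645,-0.1364,0.13,0,0.068,0.0645,-0.1364,0.17,0,0.068,0.0645,-0.1364,0.2,0,0.068,0.0645,-0.1364,0.2,0])

```text
time: 2.75
ee_pos: [0.6406, 0.0432, 0.0962]
tcp_rot: [3.14, 0.006, -0.126]
ft_force: [-0.5, 0.0, 0.6]
grip_width: 0.0685
```

```bash
python3 go.py .6435 .0431 .006 -7.1; python3 -c "
from h import *
snap('wrist','w1.png')"
```

```text
t 2.75 shift [ 0.0033 -0.0004  0.0901] spin -0.1 | pos [0.6406 0.0432 0.0962] yaw -7.2 F [-0.5  0.   0.6] Tz 0.08 w 0.0685 q6 1.73
```

View pics/w1.png

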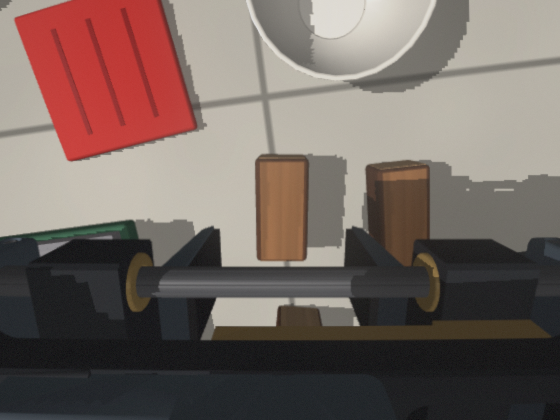

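The wrist view shows block C at (282,207), square between the fingers. I'll descend and grip it.

Emit:
jog_arm(steps=[0.068,0.003,0,0.03,0,0.068,0.003,0,0.06,0,0.068,0.003,0,0.08,0,0.068,0.003,0,0.089,0,0.068,0.003,0,0.089,0,0.036,0.003,0,0.089,0,0.036,0.003,0,0.089,0,0.036,0.003,0,0.089,0], newtons=30)

```text
time: 3.6
ee_pos: [0.6459, 0.0427, 0.0111]
tcp_rot: [3.141, 0.001, -0.126]
ft_force: [-0.8, -0.1, -0.3]
grip_width: 0.0468
```

```bash
python3 go.py .595 .322 .15 90
```

```text
t 3.6 shift [-0.0856 -0.2706 -0.1389] spin -97.2 | pos [0.6459 0.0427 0.0111] yaw -7.2 F [-0.8 -0.1 -0.3] Tz -0.01 w 0.0468 q6 1.73
```

Emit:
jog_arm(steps=[0.036,0,0,0.003,0,0.036,0,0,0.003,0,0.036,0,0,0,0,0.036,0,0,-0.03,0,0.036,0,0,-0.07,0,0.036,0,0,-0.11,0,0.036,0,0,-0.14,0,0.036,0,0,-0.14,0], newtons=30)

```text
time: 4.4
ee_pos: [0.6484, 0.0429, 0.1557]
tcp_rot: [-3.141, -0.006, -0.126]
ft_force: [0.7, -0.1, -1.4]
grip_width: 0.0415
```

```bash
python3 go.py .595 .322 .15 90
```

```text
t 4.4 shift [-0.088  -0.2702  0.0054] spin -97.2 | pos [0.6484 0.0429 0.1557] yaw -7.2 F [ 0.7 -0.1 -1.4] Tz 0.01 w 0.0415 q6 1.73
```

Emit:
jog_arm(steps=[0.036,-0.011,-0.034,0,-8,0.036,-0.022,-0.068,0,-16,0.036,-0.033,-0.102,0,-24,0.036,-0.044,-0.136,0,-32,0.036,-0.055,-0.17,0,-40,0.036,-0.066,-0.204,0,-48,0.036,-0.077,-0.238,0,-56,0.036,-0.088,-0.27,0,-64])

```text
time: 5.2
ee_pos: [0.5939, 0.323, 0.154]
tcp_rot: [3.137, -0.002, 0.997]
ft_force: [1.3, 0.2, -2.0]
grip_width: 0.0416
```

```bash
python3 go.py .595 .322 .08 90
```

```text
t 5.2 shift [-0.0004  0.0012  0.074 ] spin -32.9 | pos [0.5939 0.323  0.154 ] yaw 57.1 F [ 1.3  0.2 -2. ] Tz -0.01 w 0.0416 q6 1.04
```

Emit:
jog_arm(steps=[0.036,0,0.001,0.01,-8,0.036,0,0.001,0.02,-16,0.036,0,0.001,0.035,-24,0.036,0,0.001,0.05,-33,0.036,0,0.001,0.06,-33,0.036,0,0.001,0.07,-33,0.036,0,0.001,0.075,-33,0.036,0,0.001,0.075,-33])

```text
time: 6.0
ee_pos: [0.5947, 0.3222, 0.0783]
tcp_rot: [3.138, 0.001, 1.571]
ft_force: [-0.4, -0.1, -1.7]
grip_width: 0.0415
```

```bash
python3 go.py .595 .322 .055 90;python3 -c "
from h import *
snap('wrist','w2.png');snap('scene','s2.png')"
```

```text
t 6.0 shift [-0.0002  0.0002  0.0233] spin 0.0 | pos [0.5947 0.3222 0.0783] yaw 90.0 F [-0.4 -0.1 -1.7] Tz -0.01 w 0.0415 q6 0.47
```

View pics/s2.png

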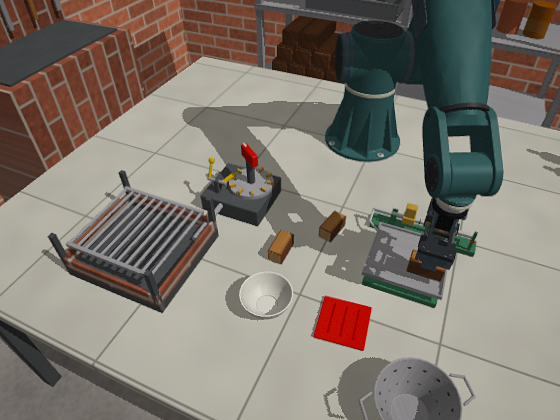

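View pics/w2.png

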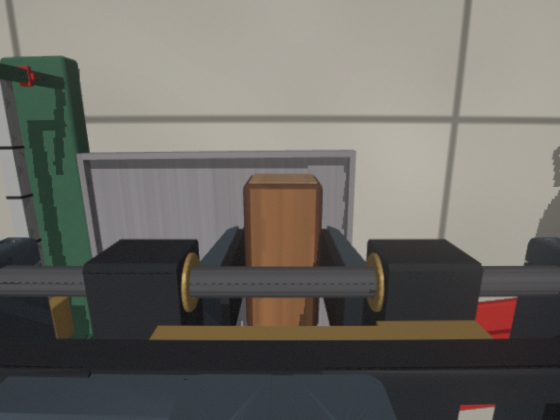

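Emit:
jog_arm(steps=[0.036,0,0,0.005,0,0.036,0,0,0.01,0,0.036,0,0,0.014,0,0.036,0,0,0.018,0,0.036,0,0,0.02,0,0.036,0,0,0.02,0,0.036,0,0,0.02,0,0.036,0,0,0.02,0])

```text
time: 6.9
ee_pos: [0.5955, 0.3226, 0.0596]
tcp_rot: [3.137, 0.0, 1.572]
ft_force: [-0.3, -0.1, -1.4]
grip_width: 0.0411
```

```bash
python3 go.py .595 .322 .055 90
```

```text
t 6.9 shift [-0.0006 -0.0006  0.0046] spin 0.1 | pos [0.5955 0.3226 0.0596] yaw 90.1 F [-0.3 -0.1 -1.4] Tz -0.01 w 0.0411 q6 0.46
```

Emit:
jog_arm(steps=[0.036,0,0,0.002,0,0.036,0,0,0.004,0,0.036,0,0,0.006,0,0.036,0,0,0.007,0,0.036,0,0,0.007,0,0.036,0,0,0.007,0,0.036,0,0,0.007,0,0.036,0,0,0.007,0])

```text
time: 7.7
ee_pos: [0.5956, 0.3226, 0.0526]
tcp_rot: [3.137, 0.001, 1.572]
ft_force: [-0.7, -0.2, -1.5]
grip_width: 0.0413
```

```bash
python3 go.py .595 .322 .05 90
```

```text
t 7.7 shift [-0.0006 -0.0006  0.0026] spin 0.1 | pos [0.5956 0.3226 0.0526] yaw 90.1 F [-0.7 -0.2 -1.5] Tz -0.02 w 0.0413 q6 0.46
```

Emit:
jog_arm(steps=[0.036,0,0,0.001,0,0.036,0,0,0.002,0,0.036,0,0,0.003,0,0.036,0,0,0.003,0,0.036,0,0,0.003,0,0.058,0,0,0.003,0,0.058,0,0,0.003,0,0.058,0,0,0.003,0])

```text
time: 8.5
ee_pos: [0.5956, 0.3226, 0.0495]
tcp_rot: [3.137, 0.0, 1.572]
ft_force: [-0.5, -0.0, 0.2]
grip_width: 0.0575
```

```bash
python3 go.py .595 .322 .16 90;python3 -c "
from h import *
snap('wrist','w3.png')"
```

```text
t 8.5 shift [-0.0006 -0.     -0.1105] spin 0.1 | pos [0.5956 0.3226 0.0495] yaw 90.1 F [-0.5 -0.   0.2] Tz -0.02 w 0.0575 q6 0.46
```

View pics/w3.png

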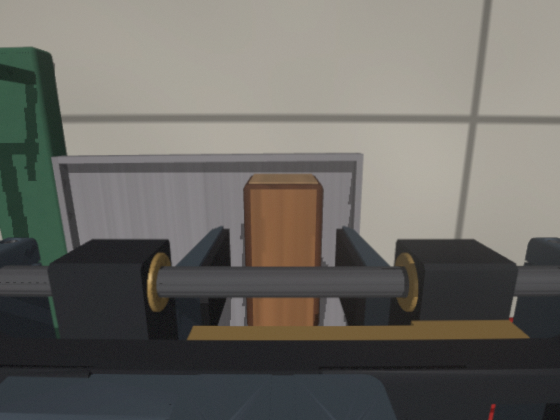

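Emit:
jog_arm(steps=[0.058,0,0,-0.03,0,0.058,0,0,-0.07,0,0.058,0,0,-0.11,0,0.07,0,0,-0.13,0,0.07,0,0,-0.13,0,0.07,0,0,-0.13,0,0.07,0,0,-0.13,0,0.07,0,0,-0.13,0])

```text
time: 9.35
ee_pos: [0.5942, 0.3223, 0.1779]
tcp_rot: [3.138, 0.001, 1.572]
ft_force: [0.5, -0.2, -0.2]
grip_width: 0.07
```

```bash
python3 logs.py; python3 go.py .6246 -.0545 .13 -1.7;python3 -c "
from h import *
snap('top','t3.png')"
```

```text
[247.  255.6] [0.4942 0.0488] -11.8 [np.float64(0.0383), np.float64(0.0824)]
[146.  220.9] [0.5975 0.33  ] 89.6 [np.float64(0.0413), np.float64(0.0913)]
[283.1 207.5] [ 0.6247 -0.0545] -0.6 [np.float64(0.0389), np.float64(0.0842)]
[404.3 194.8] [ 0.6509 -0.3959] -89.2 [np.float64(0.0119), np.float64(0.2409)]
[350.4 145.6] [ 0.7956 -0.2491] 0.6 [np.float64(0.0132), np.float64(0.2422)]
t 9.4 shift [-0.3768  0.0297  0.0487] spin 91.8 | pos [0.5943 0.3224 0.1781] yaw 90.1 F [-0.8 -0.5 -1.2] Tz 0.09 w 0.0698 q6 0.46
```

View pics/t3.png

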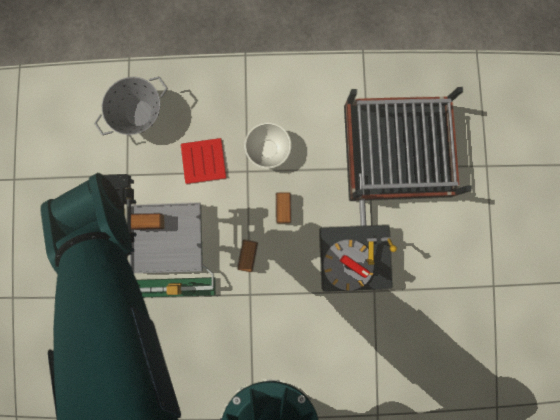

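Emit:
jog_arm(steps=[0.07,-0.047,0.004,0,8.5,0.07,-0.094,0.008,0,17,0.07,-0.141,0.012,0,25.5,0.07,-0.188,0.016,0,34,0.07,-0.235,0.02,0,42.5,0.07,-0.282,0.023,0,51,0.07,-0.33,0.026,0,59.5,0.07,-0.3768,0.0297,0,68])

```text
time: 10.25
ee_pos: [0.6243, -0.0563, 0.1786]
tcp_rot: [3.139, -0.003, 0.379]
ft_force: [0.8, 1.1, -1.2]
grip_width: 0.0704
```

```bash
python3 go.py .6246 -.0545 .007 -1.2
```

```text
t 10.25 shift [ 0.0005 -0.0019  0.1716] spin 22.9 | pos [ 0.6243 -0.0563  0.1786] yaw 21.7 F [ 0.8  1.1 -1.2] Tz 0.01 w 0.0704 q6 1.07
```

Emit:
jog_arm(steps=[0.07,0,-0.002,0.02,8,0.07,0,-0.002,0.05,16,0.07,0,-0.002,0.08,23,0.07,0,-0.002,0.11,23,0.07,0,-0.002,0.135,23,0.07,0,-0.002,0.155,23,0.07,0,-0.002,0.168,23,0.07,0,-0.002,0.171,23])

```text
time: 11.05
ee_pos: [0.6232, -0.0545, 0.0061]
tcp_rot: [3.141, -0.001, -0.022]
ft_force: [-0.6, -0.2, 0.3]
grip_width: 0.0696
```

```bash
python3 go.py .6246 -.0545 .007 -1.2;python3 -c "
from h import *
snap('wrist','w4.png')"
```

```text
t 11.05 shift [ 0.0014 -0.0001 -0.0009] spin -0.1 | pos [ 0.6232 -0.0545  0.0061] yaw -1.3 F [-0.6 -0.2  0.3] Tz -0.05 w 0.0696 q6 1.47
```

View pics/w4.png

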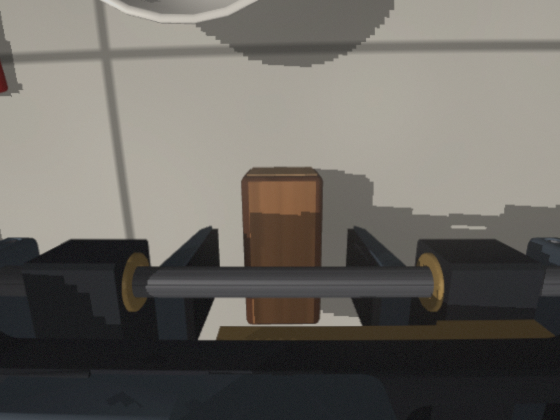

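Block B at (282,245) is centred between the fingers, so I'll grip and lift it.

Emit:
jog_arm(steps=[0.036,0.001,0,0,0,0.036,0.001,0,0,0,0.036,0.001,0,0,0,0.036,0.001,0,0,0,0.036,0.001,0,-0.02,0,0.036,0.001,0,-0.06,0,0.036,0.001,0,-0.1,0,0.036,0.001,0,-0.14,0], newtons=30)

```text
time: 11.9
ee_pos: [0.6239, -0.0544, 0.1482]
tcp_rot: [3.141, -0.002, -0.022]
ft_force: [0.4, 0.5, -1.8]
grip_width: 0.0416
```

```bash
python3 go.py .595 .226 .15 90
```

```text
t 11.9 shift [-0.0352 -0.2797 -0.0021] spin -91.3 | pos [ 0.6239 -0.0544  0.1482] yaw -1.3 F [ 0.4  0.5 -1.8] Tz 0.02 w 0.0416 q6 1.47
```

Emit:
jog_arm(steps=[0.036,-0.004,-0.035,0,-8.5,0.036,-0.008,-0.07,0,-17,0.036,-0.012,-0.105,0,-25.5,0.036,-0.017,-0.14,0,-34,0.036,-0.022,-0.175,0,-42.5,0.036,-0.026,-0.21,0,-51,0.036,-0.03,-0.245,0,-59.5,0.036,-0.035,-0.28,0,-68])

```text
time: 12.7
ee_pos: [0.5948, 0.2277, 0.1481]
tcp_rot: [3.14, 0.0, 1.17]
ft_force: [0.5, -0.8, -1.4]
grip_width: 0.0419
```

```bash
python3 go.py .595 .226 .052 90
```

```text
t 12.7 shift [-0.0015  0.0006  0.0961] spin -22.9 | pos [0.5948 0.2277 0.1481] yaw 67.1 F [ 0.5 -0.8 -1.4] Tz -0.01 w 0.0419 q6 0.73
```

Emit:
jog_arm(steps=[0.036,-0.001,0.001,0,-8,0.036,-0.001,0.001,0,-16,0.036,-0.001,0.001,0.02,-23,0.036,-0.001,0.001,0.04,-23,0.036,-0.001,0.001,0.06,-23,0.036,-0.001,0.001,0.075,-23,0.036,-0.001,0.001,0.08,-23,0.036,-0.001,0.001,0.085,-23])

```text
time: 13.5
ee_pos: [0.5957, 0.2263, 0.0631]
tcp_rot: [3.14, 0.001, 1.572]
ft_force: [0.5, 0.3, -2.0]
grip_width: 0.0417
```

```bash
python3 go.py .595 .226 .049 90
```

```text
t 13.5 shift [-0.0003 -0.0007  0.0141] spin 0.1 | pos [0.5957 0.2263 0.0631] yaw 90.1 F [ 0.5  0.3 -2. ] Tz 0.0 w 0.0417 q6 0.33
```

Emit:
jog_arm(steps=[0.036,0,0,0.004,0,0.036,0,0,0.008,0,0.036,0,0,0.012,0,0.036,0,0,0.015,0,0.036,0,0,0.016,0,0.036,0,0,0.0165,0,0.036,0,0,0.0165,0,0.036,0,0,0.0165,0])

```text
time: 14.3
ee_pos: [0.5958, 0.2263, 0.048]
tcp_rot: [3.14, 0.001, 1.572]
ft_force: [-8.1, -3.5, 19.6]
grip_width: 0.0414
```

```bash
python3 go.py .595 .226 .049 90
```

```text
t 14.3 shift [-0.0003 -0.0008 -0.001 ] spin 0.1 | pos [0.5958 0.2263 0.048 ] yaw 90.1 F [-8.1 -3.5 19.6] Tz -0.04 w 0.0414 q6 0.33
```

Emit:
jog_arm(steps=[0.036,0,0,-0.001,0,0.058,0,0,-0.001,0,0.058,0,0,-0.001,0,0.058,0,0,-0.001,0,0.058,0,0,-0.03,0,0.058,0,0,-0.07,0,0.07,0,0,-0.11,0,0.07,0,0,-0.13,0])

```text
time: 15.1
ee_pos: [0.5969, 0.2269, 0.1814]
tcp_rot: [3.137, -0.0, 1.572]
ft_force: [0.5, -0.2, -0.0]
grip_width: 0.0692
```

```bash
python3 logs.py; python3 go.py .4944 .0487 .15 -12;python3 -c "
from h import *
snap('wrist','w5.png')"
```

```text
[247.  255.5] [0.4946 0.0487] -12.1 [np.float64(0.0397), np.float64(0.0832)]
[184.2 219.6] [0.5983 0.2218] 89.5 [np.float64(0.0414), np.float64(0.0674)]
[404.2 194.8] [ 0.651  -0.3959] -89.3 [np.float64(0.0116), np.float64(0.2408)]
[350.3 145.7] [ 0.7956 -0.2487] 0.6 [np.float64(0.0129), np.float64(0.242)]
t 15.15 shift [-0.1785 -0.104   0.0327] spin 102.1 | pos [0.5979 0.2273 0.1836] yaw 90.1 F [3.2 1.2 4. ] Tz -0.01 w 0.0695 q6 0.33
```

View pics/w5.png

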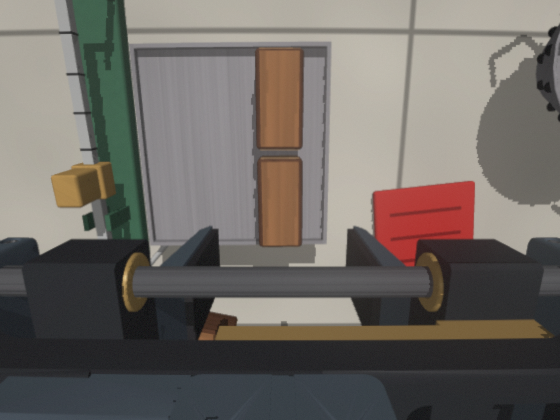

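Emit:
jog_arm(steps=[0.07,-0.022,-0.013,0,8.5,0.07,-0.045,-0.026,0,17,0.07,-0.067,-0.039,0,25.5,0.07,-0.09,-0.052,0,34,0.07,-0.112,-0.065,0,42.5,0.07,-0.134,-0.078,0,51,0.07,-0.156,-0.091,0,59.5,0.07,-0.1785,-0.104,0,68])

```text
time: 16.0
ee_pos: [0.4923, 0.0476, 0.1792]
tcp_rot: [3.14, -0.005, 0.379]
ft_force: [-0.6, -0.2, -0.7]
grip_width: 0.0698
```

```bash
python3 go.py .4945 .0487 .08 -12.1
```

```text
t 16.0 shift [ 0.002  -0.0003  0.0992] spin 33.8 | pos [0.4923 0.0476 0.1792] yaw 21.7 F [-0.6 -0.2 -0.7] Tz -0.01 w 0.0698 q6 1.24
```

Emit:
jog_arm(steps=[0.07,0.002,0,0.01,8.5,0.07,0.002,0,0.03,17,0.07,0.002,0,0.05,25.5,0.07,0.002,0,0.08,33.8,0.07,0.002,0,0.09,33.8,0.07,0.002,0,0.09,33.8,0.07,0.002,0,0.09,33.8,0.07,0.002,0,0.09,33.8])

```text
time: 16.8
ee_pos: [0.4954, 0.0485, 0.0903]
tcp_rot: [-3.14, -0.006, -0.209]
ft_force: [-0.3, 1.3, 0.1]
grip_width: 0.07
```

```bash
python3 go.py .4945 .0487 .007 -12.1;python3 -c "
from h import *
snap('wrist','w6.png')"
```

```text
t 16.8 shift [-0.0014  0.0001  0.0833] spin 0.2 | pos [0.4954 0.0485 0.0903] yaw -11.9 F [-0.3  1.3  0.1] Tz -0.01 w 0.07 q6 1.83
```

View pics/w6.png

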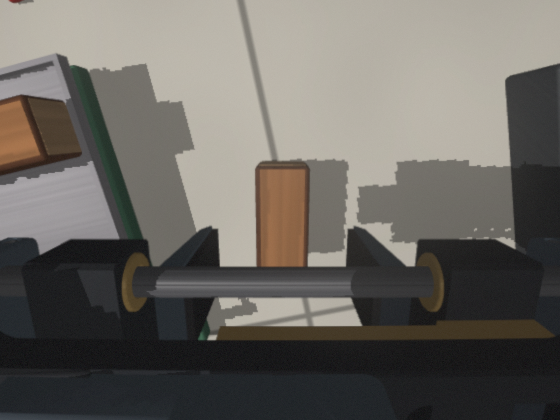

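Emit:
jog_arm(steps=[0.07,-0.001,0,0.03,0,0.07,-0.001,0,0.06,0,0.07,-0.001,0,0.077,0,0.07,-0.001,0,0.083,0,0.036,-0.001,0,0.083,0,0.036,-0.001,0,0.083,0,0.036,-0.001,0,0.083,0,0.036,-0.001,0,0.083,0], newtons=30)

```text
time: 17.65
ee_pos: [0.4956, 0.0488, 0.0081]
tcp_rot: [-3.139, -0.008, -0.209]
ft_force: [0.6, 0.2, 3.8]
grip_width: 0.0417
```

Emit:
jog_arm(steps=[0.036,0,0,0,0,0.036,0,0,0,0,0.036,0,0,-0.03,0,0.036,0,0,-0.07,0,0.036,0,0,-0.11,0,0.036,0,0,-0.14,0,0.036,0,0,-0.14,0,0.036,0,0,-0.14,0], newtons=30)

```text
time: 18.45
ee_pos: [0.4945, 0.0487, 0.1483]
tcp_rot: [-3.139, -0.009, -0.209]
ft_force: [-0.6, 0.1, -2.3]
grip_width: 0.0413
```

```bash
python3 go.py .503 .274 .15 90
```

```text
t 18.45 shift [-0.0384 -0.2222 -0.0015] spin -102.0 | pos [0.4945 0.0487 0.1483] yaw -12.0 F [-0.6  0.1 -2.3] Tz -0.05 w 0.0413 q6 1.83
```

Emit:
jog_arm(steps=[0.036,-0.005,-0.028,0,-8.5,0.036,-0.01,-0.055,0,-17,0.036,-0.014,-0.083,0,-25.5,0.036,-0.019,-0.111,0,-34,0.036,-0.024,-0.139,0,-42.5,0.036,-0.029,-0.167,0,-51,0.036,-0.033,-0.194,0,-59.5,0.036,-0.038,-0.222,0,-68])

```text
time: 19.25
ee_pos: [0.5022, 0.2744, 0.1463]
tcp_rot: [3.136, -0.003, 0.984]
ft_force: [0.2, 0.2, -1.7]
grip_width: 0.0416
```

```bash
python3 go.py .503 .274 .07 90
```

```text
t 19.25 shift [-0.0001  0.0005  0.0763] spin -33.6 | pos [0.5022 0.2744 0.1463] yaw 56.4 F [ 0.2  0.2 -1.7] Tz 0.03 w 0.0416 q6 1.05
```

Emit:
jog_arm(steps=[0.036,0,0,0,-8.5,0.036,0,0,0,-17,0.036,0,0,0,-25.5,0.036,0,0,0.02,-33.6,0.036,0,0,0.04,-33.6,0.036,0,0,0.06,-33.6,0.036,0,0,0.075,-33.6,0.036,0,0,0.08,-33.6])

```text
time: 20.05
ee_pos: [0.5011, 0.2735, 0.0635]
tcp_rot: [3.139, 0.002, 1.57]
ft_force: [-0.5, -0.5, -1.8]
grip_width: 0.0416
```

```bash
python3 go.py .503 .274 .05 90
```

```text
t 20.05 shift [0.0005 0.0019 0.0135] spin -0.0 | pos [0.5011 0.2735 0.0635] yaw 90.0 F [-0.5 -0.5 -1.8] Tz -0.01 w 0.0416 q6 0.46
```

Emit:
jog_arm(steps=[0.036,0,0.001,0.004,0,0.036,0,0.001,0.008,0,0.036,0,0.001,0.01,0,0.036,0,0.001,0.0115,0,0.036,0,0.001,0.012,0,0.036,0,0.001,0.012,0,0.036,0,0.001,0.012,0,0.036,0,0.001,0.012,0])

```text
time: 20.85
ee_pos: [0.5022, 0.2735, 0.0517]
tcp_rot: [3.139, 0.002, 1.57]
ft_force: [-0.6, 0.3, -0.4]
grip_width: 0.0411
```

Emit:
jog_arm(steps=[0.036,0,0,0.001,0,0.036,0,0,0.0015,0,0.058,0,0,0.001,0,0.058,0,0,0,0,0.058,0,0,0,0,0.058,0,0,-0.03,0,0.06,0,0,-0.07,0,0.06,0,0,-0.11,0])

```text
time: 21.65
ee_pos: [0.5016, 0.2736, 0.1628]
tcp_rot: [3.14, 0.003, 1.57]
ft_force: [0.5, -0.1, 0.3]
grip_width: 0.06
```

```bash
python3 go.py .41 .248 .16 90;python3 -c "
from h import *
snap('wrist','w7.png');snap('top','t7.png');snap('scene','s7.png')"
```

```text
t 21.65 shift [-0.0256 -0.0916  0.0027] spin -0.0 | pos [0.5016 0.2736 0.1628] yaw 90.0 F [ 0.5 -0.1  0.3] Tz -0.02 w 0.06 q6 0.46
```

View pics/w7.png

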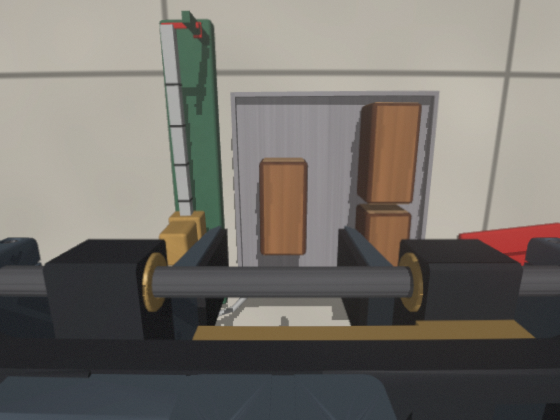

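View pics/t7.png

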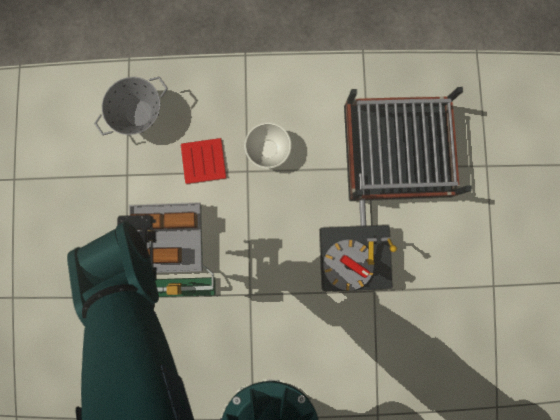

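Emit:
jog_arm(steps=[0.06,-0.01,-0.02,0,0,0.06,-0.02,-0.045,0,0,0.06,-0.03,-0.07,0,0,0.06,-0.0436,-0.0916,0,0,0.06,-0.0436,-0.0916,0.02,0,0.06,-0.0436,-0.0916,0.04,0,0.06,-0.0436,-0.0916,0.055,0,0.06,-0.0436,-0.0916,0.055,0])

```text
time: 22.6
ee_pos: [0.4105, 0.2301, 0.1063]
tcp_rot: [3.138, 0.002, 1.57]
ft_force: [-0.0, 0.2, -0.3]
grip_width: 0.0601
```

```bash
python3 go.py .41 .23 .085 90;python3 -c "
from h import *
snap('wrist','w8.png')"
```

```text
t 22.6 shift [-0.0001 -0.0005  0.0213] spin -0.0 | pos [0.4105 0.2301 0.1063] yaw 90.0 F [-0.   0.2 -0.3] Tz 0.01 w 0.0601 q6 0.47
```

View pics/w8.png

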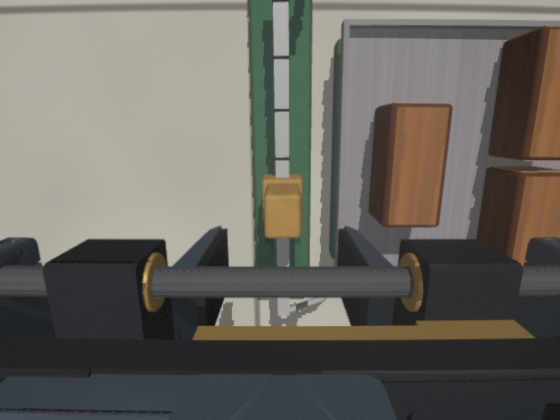

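```bash
python3 -c "
from h import *
c=snap('wrist'); print(-c['R'].T@c['t'], c['R'].round(3))
print(unproj(c,[[264,192],[301,192],[301,237],[264,237]],.104))
print(unproj(c,[[282,57],[282,110],[282,158]],.065))
print(proj(c,[[.41,.423,.06],[.41,.423,.075]]))
"
```

```text
[0.41005802 0.29849085 0.30766768] [[ 1.    -0.001  0.004]
 [-0.002 -0.97   0.243]
 [ 0.004 -0.243 -0.97 ]]
[[0.39928452 0.26054112 0.104     ]
 [0.42254851 0.26049571 0.104     ]
 [0.42292213 0.2307567  0.104     ]
 [0.39884549 0.23081787 0.104     ]]
[[0.41084011 0.34706481 0.065     ]
 [0.41078946 0.3121748  0.065     ]
 [0.41074023 0.2784884  0.065     ]]
[[280.52024991 -65.75024143]
 [280.48623082 -79.79113843]]
```

Emit:
jog_arm(steps=[0.06,0.008,0,0.005,0,0.06,0.016,0,0.012,0,0.06,0.016,0,0.02,0,0.06,0.016,0,0.022,0,0.018,0.016,0,0.022,0,0.018,0.016,0,0.022,0,0.018,0.016,0,0.022,0,0.018,0.016,0,0.022,0], newtons=8)

```text
time: 23.5
ee_pos: [0.4122, 0.2468, 0.0866]
tcp_rot: [3.135, 0.001, 1.57]
ft_force: [-0.2, 0.2, 0.5]
grip_width: 0.0308
```

```bash
python3 go.py .411 .348 .085 90;python3 -c "
from h import *
snap('wrist','w9.png')"
```

```text
t 23.5 shift [ 0.1012 -0.0012  0.0016] spin -0.0 | pos [0.4122 0.2468 0.0866] yaw 90.0 F [-0.2  0.2  0.5] Tz 0.03 w 0.0308 q6 0.5
```

View pics/w9.png

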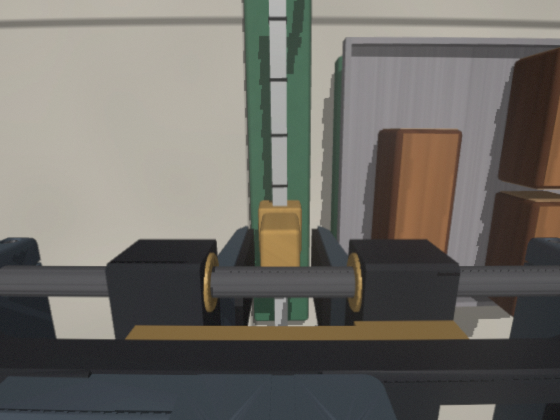

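Emit:
jog_arm(steps=[0.018,0,-0.001,0,0,0.018,0,-0.001,0,0,0.018,0.015,-0.001,0,0,0.018,0.035,-0.001,0,0,0.018,0.055,-0.001,0,0,0.018,0.075,-0.001,0,0,0.018,0.09,-0.001,0,0,0.018,0.1,-0.001,0,0])

```text
time: 24.35
ee_pos: [0.4111, 0.3483, 0.0865]
tcp_rot: [3.135, 0.0, 1.571]
ft_force: [0.2, -0.1, -0.2]
grip_width: 0.0182
```

```bash
python3 go.py .411 .348 .085 90;python3 -c "
from h import *
snap('wrist','w10.png')"
```

```text
t 24.35 shift [-0.0003 -0.0001  0.0015] spin 0.0 | pos [0.4111 0.3483 0.0865] yaw 90.0 F [ 0.2 -0.1 -0.2] Tz -0.03 w 0.0182 q6 0.67
```

View pics/w10.png

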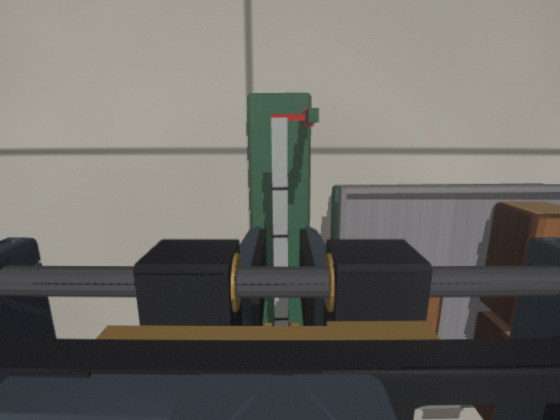

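Emit:
jog_arm(steps=[0.06,0,0,0,0,0.06,0,0,0,0,0.06,0,0,-0.02,0,0.06,0,0,-0.04,0,0.06,-0.03,0,-0.06,0,0.06,-0.07,0,-0.06,0,0.06,-0.1,0,-0.06,0,0.06,-0.1,0,-0.06,0], newtons=20)

```text
time: 25.2
ee_pos: [0.4103, 0.2459, 0.1465]
tcp_rot: [3.135, 0.001, 1.568]
ft_force: [0.7, 1.3, -1.1]
grip_width: 0.0597
```

```bash
python3 go.py .411 .348 .085 90;python3 -c "
from h import *
snap('wrist','w11.png')"
```

```text
t 25.2 shift [0.1022 0.     0.0615] spin -0.1 | pos [0.4103 0.2459 0.1465] yaw 89.9 F [ 0.7  1.3 -1.1] Tz -0.07 w 0.0597 q6 0.5
```

View pics/w11.png

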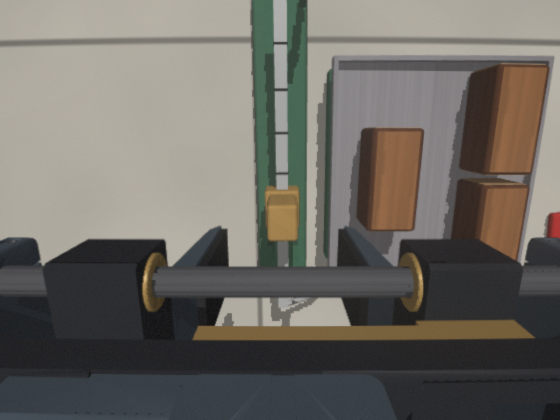

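```bash
python3 -c "
from h import *
c=snap('wrist')
print(unproj(c,[[267,195],[299,195],[299,240],[267,240]],.104))
"; python3 go.py .4108 .248 .08 90
```

```text
[[0.39922198 0.26785381 0.104     ]
 [0.42327338 0.26774508 0.104     ]
 [0.42359199 0.23212506 0.104     ]
 [0.39870216 0.23226094 0.104     ]]
t 25.3 shift [-0.0003 -0.0008  0.0668] spin -0.1 | pos [0.4112 0.2483 0.1468] yaw 89.9 F [ 0.2  0.  -0.4] Tz 0.03 w 0.0601 q6 0.5
```

Emit:
jog_arm(steps=[0.05,0,0,0.03,0,0.05,0,0,0.05,0,0.05,0,0,0.067,0,0.05,0,0,0.07,0,0.016,0,0,0.07,0,0.016,0,0,0.07,0,0.016,0,0,0.07,0,0.016,0,0,0.07,0], newtons=20)

```text
time: 26.1
ee_pos: [0.412, 0.2486, 0.0775]
tcp_rot: [3.133, -0.001, 1.569]
ft_force: [-0.7, -0.4, 0.2]
grip_width: 0.021
```

Emit:
jog_arm(steps=[0.016,0,0,0,0,0.016,0,0,0,0,0.016,0.002,0,0,0,0.016,0.005,0,0,0,0.016,0.01,0,0,0,0.016,0.015,0,0,0,0.016,0.02,0,0,0,0.016,0.02,0,0,0], newtons=20)

```text
time: 26.9
ee_pos: [0.4121, 0.2693, 0.0775]
tcp_rot: [3.133, -0.001, 1.57]
ft_force: [-0.0, -0.7, 0.5]
grip_width: 0.0163
```

```bash
python3 go.py .411 .348 .085 90;python3 -c "
from h import *
snap('wrist','w12.png')"
```

```text
t 26.9 shift [ 0.0787 -0.0012 -0.0074] spin -0.1 | pos [0.4121 0.2693 0.0775] yaw 89.9 F [-0.  -0.7  0.5] Tz -0.02 w 0.0163 q6 0.54
```

View pics/w12.png

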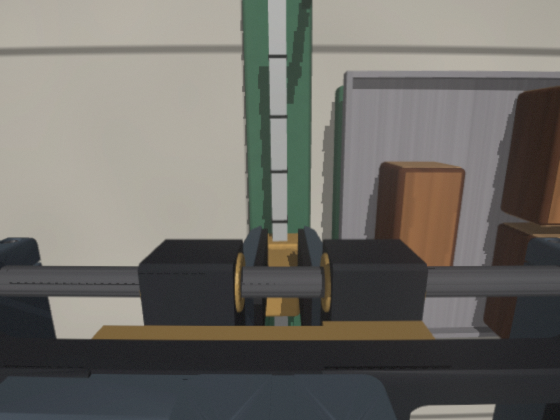

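```bash
python3 -c "
from h import *
c=snap('wrist','w13.png')
for z in (.06,.09,.104): print(z,unproj(c,[[268,238],[268,248],[300,248],[299,314],[268,314]],z)[:,:2].round(4).tolist())
f=cv2.cvtColor(c['frame'][220:340,200:370],cv2.COLOR_RGB2BGR); cv2.imwrite('pics/w13c.png',cv2.resize(f,None,fx=4.5,fy=4.5,interpolation=cv2.INTER_CUBIC))
"
```

```text
0.06 [[0.4017, 0.264], [0.4016, 0.2566], [0.4241, 0.2565], [0.4239, 0.2047], [0.401, 0.2048]]
0.09 [[0.4029, 0.274], [0.4028, 0.2676], [0.4222, 0.2675], [0.422, 0.2228], [0.4022, 0.223]]
0.104 [[0.4034, 0.2786], [0.4034, 0.2728], [0.4213, 0.2727], [0.4212, 0.2313], [0.4028, 0.2314]]
```

View pics/w13c.png

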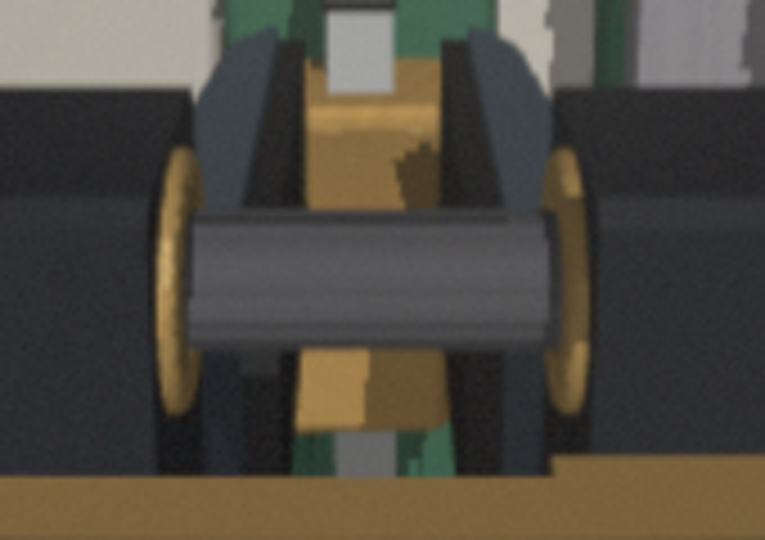

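Emit:
jog_arm(steps=[0.06,0,0,0,0,0.06,0,0,0,0,0.06,0,0,-0.01,0,0.06,0,0,-0.03,0,0.06,0,0,-0.06,0,0.06,-0.02,0,-0.07,0,0.06,-0.04,0,-0.07,0,0.06,-0.04,0,-0.07,0])

```text
time: 27.8
ee_pos: [0.4114, 0.2274, 0.1484]
tcp_rot: [3.133, -0.001, 1.568]
ft_force: [-0.1, 0.8, 0.1]
grip_width: 0.0601
```

```bash
python3 go.py .411 .348 .085 90;python3 -c "
from h import *
c=snap('wrist','w14.png')
f=cv2.cvtColor(c['frame'][100:240,200:370],cv2.COLOR_RGB2BGR); cv2.imwrite('pics/w14c.png',cv2.resize(f,None,fx=4,fy=4,interpolation=cv2.INTER_CUBIC))
"
```

```text
t 27.8 shift [ 0.1205 -0.0013  0.0635] spin -0.1 | pos [0.4114 0.2274 0.1484] yaw 89.9 F [-0.1  0.8  0.1] Tz -0.01 w 0.0601 q6 0.46
```

View pics/w14c.png

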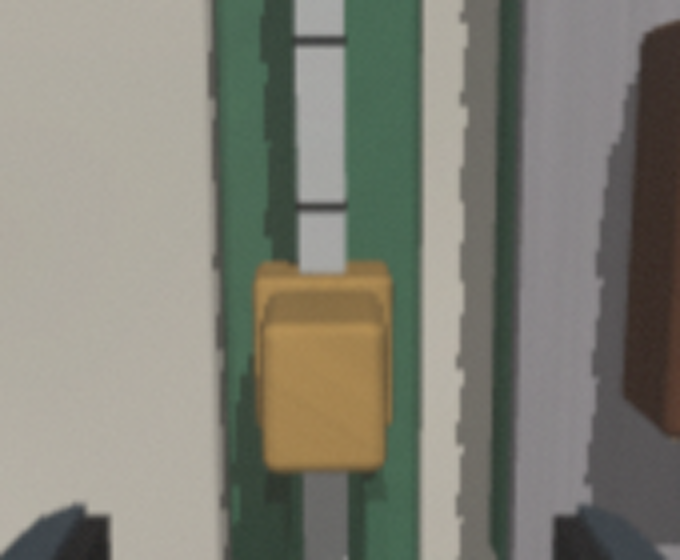

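```bash
python3 -c "
from h import *
c=snap('wrist')
a=lambda l:np.array(l,float)/4+[200,100]-.4
for z in (.09,.102,.115): print(z,unproj(c,a([[265,322],[384,322],[384,470],[265,470]]),z)[:,:2].round(4).tolist())
print(unproj(c,a([[320,40],[320,207]]),.065).round(4))
print(unproj(c,a([[255,270],[390,270]]),.066).round(4))
"
```

```text
0.09 [[0.3986, 0.2578], [0.4221, 0.2577], [0.4223, 0.2274], [0.3982, 0.2276]]
0.102 [[0.3991, 0.2596], [0.4216, 0.2595], [0.4217, 0.2306], [0.3987, 0.2307]]
0.115 [[0.3997, 0.2615], [0.4209, 0.2614], [0.4211, 0.234], [0.3993, 0.2342]]
[[0.4098 0.3127 0.065 ]
 [0.4096 0.2787 0.065 ]]
[[0.3956 0.2655 0.066 ]
 [0.4245 0.2654 0.066 ]]
```

```bash
python3 -c "
from h import *
c=dict(snap('wrist')); s=ctrl.read_state()
R=c['R'];C=-R.T@c['t']; print(C-s['ee_pos'])
d=dict(c); C2=C+np.array([.4121,.2693,.0775])-s['ee_pos']; d['t']=-R@C2
print(unproj(d,[[278,221],[278,171],[278,117],[278,56]],.065).round(4))
print(unproj(d,[[278,221],[278,171],[278,117],[278,56]],.06).round(4))
print(unproj(d,[[278,221],[278,171],[278,117],[278,56]],.07).round(4))
"
```

```text
[-0.00182338  0.06722426  0.20050462]
[[0.4089 0.2776 0.065 ]
 [0.4091 0.3112 0.065 ]
 [0.4093 0.3449 0.065 ]
 [0.4095 0.3803 0.065 ]]
[[0.4089 0.2762 0.06  ]
 [0.4091 0.3106 0.06  ]
 [0.4093 0.3451 0.06  ]
 [0.4095 0.3813 0.06  ]]
[[0.4089 0.279  0.07  ]
 [0.4091 0.3118 0.07  ]
 [0.4093 0.3447 0.07  ]
 [0.4095 0.3793 0.07  ]]
```

```bash
python3 go.py .411 .2445 .08 90;python3 -c "
from h import *
c=snap('scene','s14.png'); s=ctrl.read_state()
f=cv2.cvtColor(c['frame'][180:300,360:500],cv2.COLOR_RGB2BGR); cv2.imwrite('pics/s14c.png',cv2.resize(f,None,fx=5,fy=5,interpolation=cv2.INTER_CUBIC))
w=snap('wrist'); print(proj(w,[s['ee_pos'],np.array(s['ee_pos'])+[0,0,.019],[.411,.245,.102],[.411,.245,.08]]))
print(proj(c,[[.41,.423,.06],[.41,.245,.102]]))
"
```

```text
t 27.95 shift [ 0.0155 -0.0011  0.0678] spin -0.1 | pos [0.4116 0.229  0.1478] yaw 89.9 F [1.1 1.1 0.4] Tz -0.02 w 0.0603 q6 0.46
[[283.07838188 239.19477316]
 [283.39338228 249.61233896]
 [281.81951481 200.27584541]
 [281.66071373 194.810653  ]]
[[471.59079059 234.92761309]
 [410.57454031 205.81606747]]
```

View pics/s14c.png

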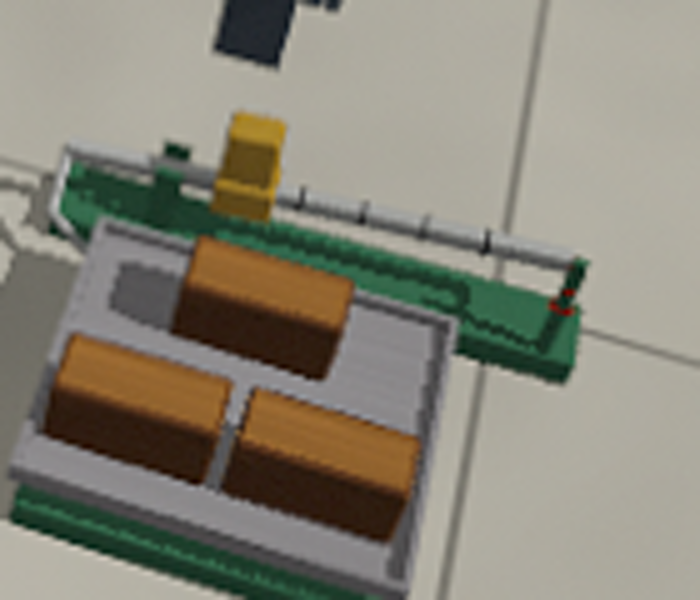

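Emit:
jog_arm(steps=[0.05,0.0155,-0.001,0.02,0,0.05,0.0155,-0.001,0.045,0,0.05,0.0155,-0.001,0.06,0,0.05,0.0155,-0.001,0.068,0,0.05,0.0155,-0.001,0.07,0,0.03,0.0155,-0.001,0.07,0,0.03,0.0155,-0.001,0.07,0,0.03,0.0155,-0.001,0.07,0], newtons=10)

```text
time: 28.85
ee_pos: [0.4114, 0.2449, 0.0781]
tcp_rot: [3.133, -0.001, 1.57]
ft_force: [0.2, -0.1, 0.1]
grip_width: 0.0306
```

```bash
python3 go.py .411 .2445 .08 90;python3 -c "
from h import *
c=snap('scene','s14.png'); s=ctrl.read_state()
f=cv2.cvtColor(c['frame'][150:270,360:500],cv2.COLOR_RGB2BGR); cv2.imwrite('pics/s15c.png',cv2.resize(f,None,fx=5,fy=5,interpolation=cv2.INTER_CUBIC))
c=snap('wrist')
f=cv2.cvtColor(c['frame'][180:340,190:380],cv2.COLOR_RGB2BGR); cv2.imwrite('pics/w15c.png',cv2.resize(f,None,fx=4,fy=4,interpolation=cv2.INTER_CUBIC))
"
```

```text
t 28.85 shift [-0.0004 -0.0004 -0.0019] spin -0.1 | pos [0.4114 0.2449 0.0781] yaw 89.9 F [ 0.2 -0.1  0.1] Tz -0.05 w 0.0306 q6 0.49
```

View pics/s15c.png

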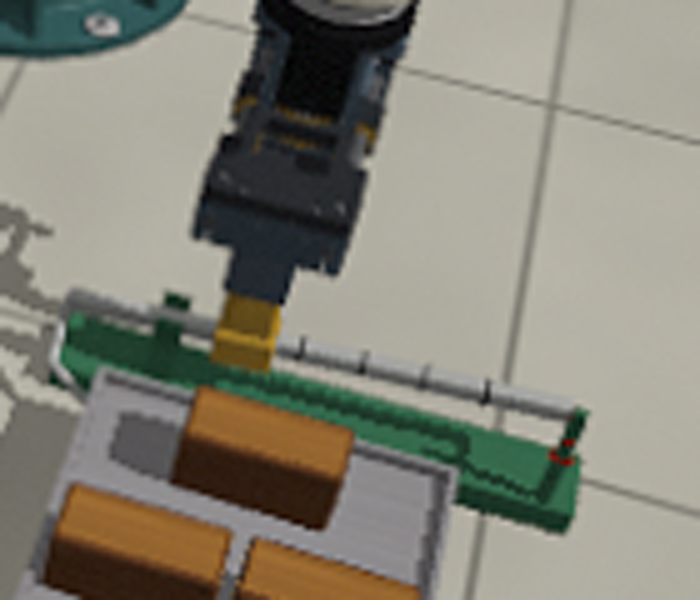

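View pics/w15c.png

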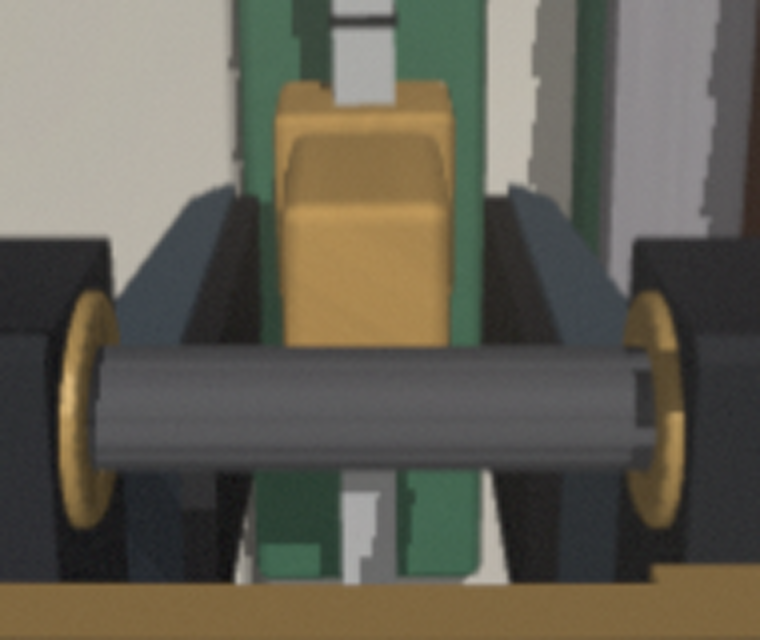

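Emit:
jog_arm(steps=[0.027,0,0,0,0,0.027,0,0,0,0,0.025,0,0,0,0,0.025,0,0,0,0,0.023,0,0,0,0,0.023,0,0,0,0,0.022,0,0,0,0,0.022,0,0,0,0], newtons=10)

```text
time: 29.75
ee_pos: [0.4113, 0.2448, 0.0779]
tcp_rot: [3.133, -0.001, 1.57]
ft_force: [0.3, 0.1, 0.7]
grip_width: 0.0222
```

```bash
python3 go.py .411 .2445 .08 90;python3 -c "
from h import *
c=snap('wrist')
f=cv2.cvtColor(c['frame'][180:340,190:380],cv2.COLOR_RGB2BGR); cv2.imwrite('pics/w16c.png',cv2.resize(f,None,fx=4,fy=4,interpolation=cv2.INTER_CUBIC))
"
```

```text
t 29.75 shift [-0.0003 -0.0002 -0.0021] spin -0.1 | pos [0.4113 0.2448 0.0779] yaw 89.9 F [0.3 0.1 0.7] Tz 0.02 w 0.0222 q6 0.49
```

View pics/w16c.png

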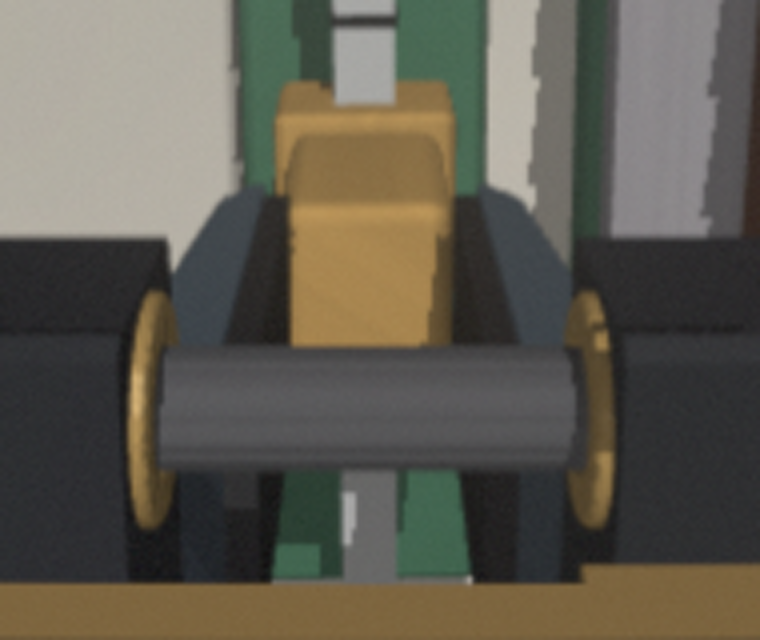

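Emit:
jog_arm(steps=[0.012,0,0,0,0,0.012,0,0,0,0,0.012,0,0,0,0,0.012,0,0,0,0,0.012,0,0,0,0,0.012,0,0,0,0,0.012,0,0,0,0,0.012,0,0,0,0], newtons=15)

```text
time: 30.6
ee_pos: [0.4113, 0.2449, 0.078]
tcp_rot: [3.133, -0.001, 1.57]
ft_force: [0.6, -0.7, 0.1]
grip_width: 0.012
```

```bash
python3 go.py .411 .2445 .08 90;python3 -c "
from h import *
c=snap('wrist')
f=cv2.cvtColor(c['frame'][180:340,190:380],cv2.COLOR_RGB2BGR); cv2.imwrite('pics/w17c.png',cv2.resize(f,None,fx=4,fy=4,interpolation=cv2.INTER_CUBIC))
"
```

```text
t 30.6 shift [-0.0003 -0.0003 -0.002 ] spin -0.1 | pos [0.4113 0.2449 0.078 ] yaw 89.9 F [ 0.6 -0.7  0.1] Tz 0.06 w 0.012 q6 0.49
```

View pics/w17c.png

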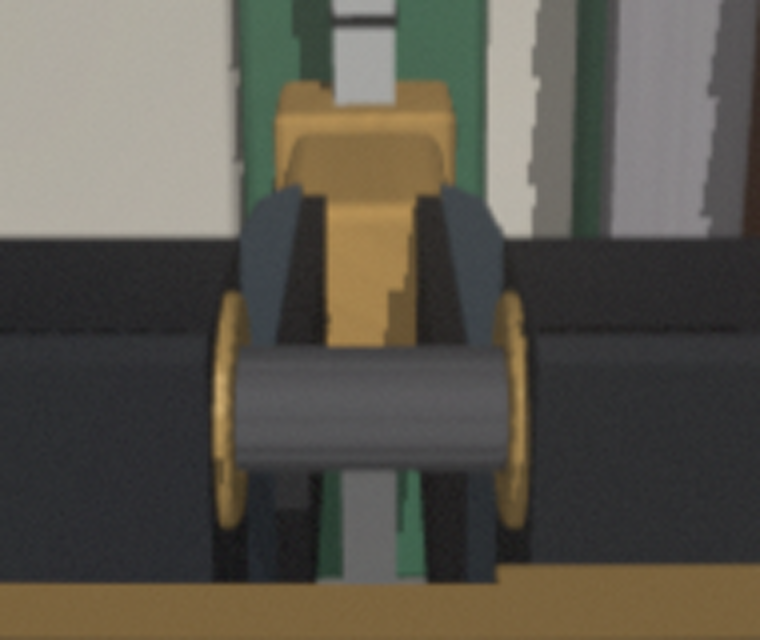

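```bash
python3 -c "
from h import *
c=snap('scene'); s=ctrl.read_state()
f=cv2.cvtColor(c['frame'][180:250,380:480],cv2.COLOR_RGB2BGR); cv2.imwrite('pics/s17c.png',cv2.resize(f,None,fx=7,fy=7,interpolation=cv2.INTER_CUBIC))
print(s['grip_width'], s['ft_force'])
p=s['ee_pos']; print(proj(c,[p,[.422,.245,.102],[.422,.245,.066]])-[380,180])
"
```

```text
0.011891383546395608 [ 0.4295811  -1.26094379  0.49858025]
[[28.63265424 32.32260062]
 [29.7253051  28.55730567]
 [27.04081674 37.82568002]]
```

View pics/s17c.png

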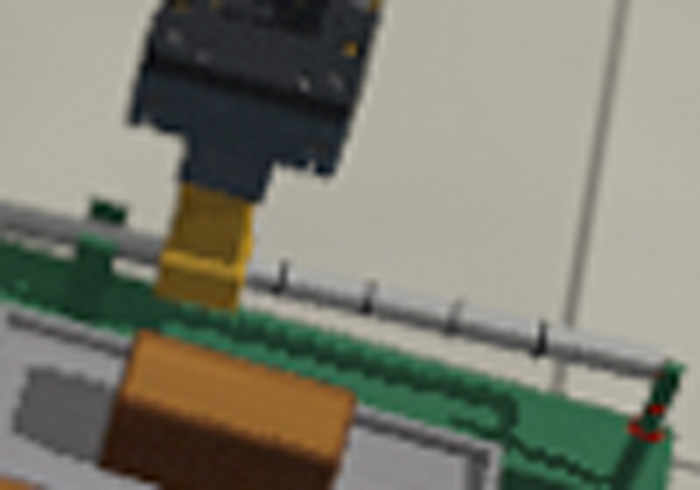

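Emit:
jog_arm(steps=[0.05,0,0,0,0,0.05,0,0,0,0,0.05,0,0,0,0,0.05,0,0,-0.02,0,0.05,-0.01,0,-0.04,0,0.02,-0.03,0,-0.04,0,0,-0.05,0,-0.04,0,0,-0.05,0,-0.04,0])

```text
time: 31.5
ee_pos: [0.4106, 0.1934, 0.1179]
tcp_rot: [3.133, -0.001, 1.569]
ft_force: [-0.1, -0.0, -0.1]
grip_width: 0.029
```

Emit:
jog_arm(steps=[0,0,0,0,0,0,0,0,0.01,0,0,0,0,0.02,0,0,0,0,0.028,0,0,0,0,0.032,0,0,0,0,0.032,0,0,0,0,0.032,0,0,0,0,0.032,0])

```text
time: 32.3
ee_pos: [0.4111, 0.1936, 0.0862]
tcp_rot: [3.133, -0.001, 1.569]
ft_force: [-0.2, -0.7, -1.0]
grip_width: 0.0008
```

```bash
python3 -c "
from h import *
c=snap('wrist','w18.png')
"; python3 go.py .4108 .23 .085 90
```

```text
t 32.35 shift [ 0.0364 -0.0004  0.0013] spin -0.1 | pos [0.4111 0.1936 0.0862] yaw 89.9 F [-0.4  0.6  0. ] Tz 0.03 w 0.0006 q6 0.4
```

View pics/w18.png

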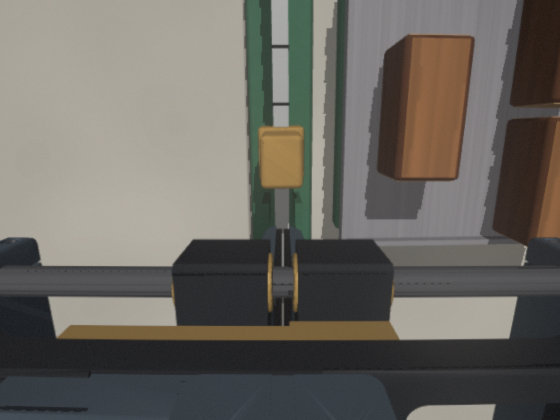

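Emit:
jog_arm(steps=[0,0.01,0,0,0,0,0.018,0,0,0,0,0.022,0,0,0,0,0.026,0,0,0,0,0.03,0,0,0,0,0.034,0,0,0,0,0.037,0,0,0,0,0.04,0,0,0])

```text
time: 33.15
ee_pos: [0.4112, 0.2338, 0.0863]
tcp_rot: [3.133, -0.001, 1.569]
ft_force: [-0.4, -0.2, -0.0]
grip_width: 0.0001
```

```bash
python3 -c "
from h import *
c=snap('wrist','w19.png')
"; python3 go.py .4108 .23 .085 90
```

```text
t 33.2 shift [-0.004  -0.0005  0.0013] spin -0.1 | pos [0.4113 0.234  0.0863] yaw 89.9 F [-0.  -0.3  0.3] Tz 0.03 w 0.0002 q6 0.48
```

View pics/w19.png

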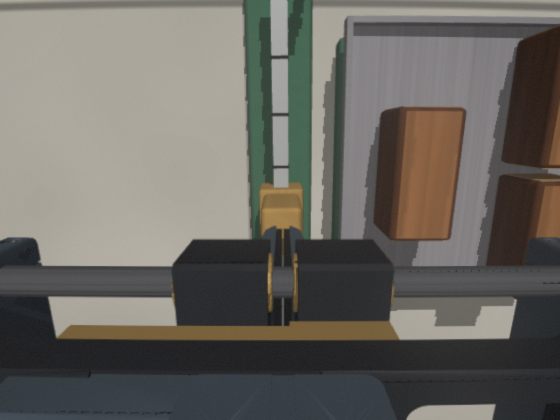

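```bash
python3 -c "
from h import *
s=ctrl.read_state();p=np.array(s['ee_pos']); print(p)
for n,(a,b,k) in {'scene':((360,150),(460,260),6),'top':((110,210),(240,310),6)}.items():
    c=snap(n); f=cv2.cvtColor(c['frame'],cv2.COLOR_RGB2BGR)
    f=f[a[1]:b[1],a[0]:b[0]]; f=cv2.resize(f,None,fx=k,fy=k,interpolation=cv2.INTER_CUBIC)
    for dz,col in ((0,(0,0,255)),(.019,(255,0,255)),(.03,(0,255,0)),(.079,(255,0,0))):
        q=(proj(c,p+[0,0,dz])[0]-a+.5)*k; cv2.circle(f,tuple(int(v) for v in q),3,col,-1)
    cv2.imwrite('pics/z_%s.png'%n,f)
"
```

```text
[0.4112937  0.23402559 0.08631701]
```

View pics/z_scene.png

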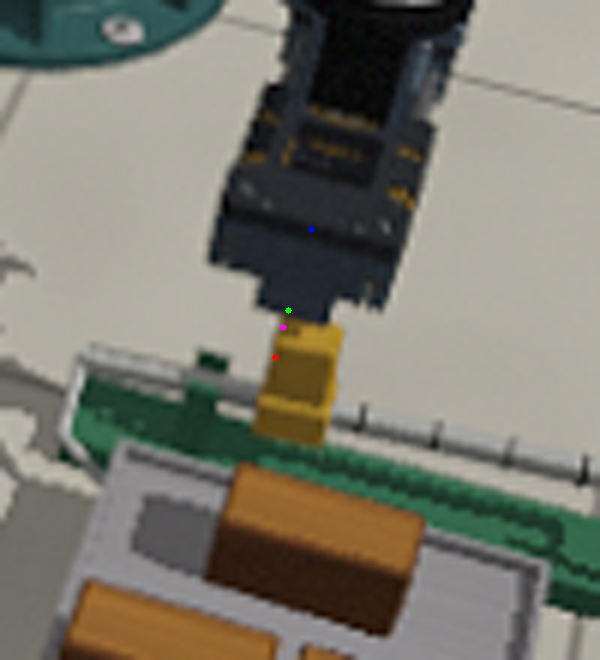

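Emit:
jog_arm(steps=[0.05,0,0,-0.02,0,0.05,0,0,-0.04,0,0.05,0.0115,0,-0.04,0,0.05,0.0115,0,-0.04,0,0.05,0.0115,0,-0.04,0,0.05,0.0115,0,-0.02,0,0.05,0.0115,0,0.005,0,0.05,0.0115,0,0.01,0])

```text
time: 34.1
ee_pos: [0.4094, 0.244, 0.0735]
tcp_rot: [3.137, 0.001, 1.569]
ft_force: [-0.1, -0.8, -0.8]
grip_width: 0.0501
```

Emit:
jog_arm(steps=[0.05,0,0,0.004,0,0.05,0,0,0.01,0,0.05,0,0,0.016,0,0.05,0,0,0.016,0,0.014,0,0,0.016,0,0.014,0,0,0.016,0,0.014,0,0,0.016,0,0.014,0,0,0.016,0], newtons=15)

```text
time: 34.9
ee_pos: [0.4107, 0.2444, 0.0579]
tcp_rot: [3.134, 0.0, 1.569]
ft_force: [3.9, 0.4, -7.7]
grip_width: 0.0239
```

Emit:
jog_arm(steps=[0.014,0,0,0,0,0.014,0,0,0,0,0.014,0,0,0,0,0.014,0,0,0,0,0.014,0,0,0,0,0.014,0,0,0,0,0.014,0,0,0,0,0.014,0,0,0,0], newtons=15)

```text
time: 35.7
ee_pos: [0.4107, 0.2444, 0.0579]
tcp_rot: [3.134, 0.0, 1.569]
ft_force: [3.6, 0.8, -7.2]
grip_width: 0.0236
```

```bash
python3 -c "
from h import *
c=snap('wrist','w20.png')
"; python3 go.py .4108 .347 .06 90
```

```text
t 35.75 shift [ 1.026e-01 -1.000e-04 -2.100e-03] spin -0.1 | pos [0.4107 0.2444 0.0579] yaw 89.9 F [ 3.2  0.7 -8. ] Tz 0.23 w 0.0242 q6 0.5
```

View pics/w20.png

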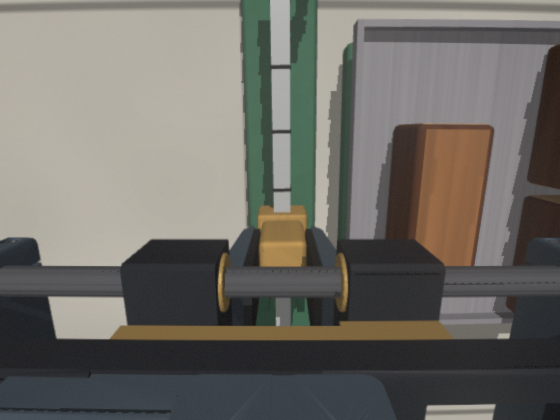

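Emit:
jog_arm(steps=[0.014,0.008,0,0,0,0.014,0.02,0,0,0,0.014,0.033,0,0,0,0.014,0.046,0,0,0,0.014,0.059,0,0,0,0.014,0.072,0,0,0,0.014,0.085,0,0,0,0.014,0.095,0,0,0])

```text
time: 36.55
ee_pos: [0.41, 0.3403, 0.0575]
tcp_rot: [3.135, 0.001, 1.57]
ft_force: [-6.5, -2.7, 0.7]
grip_width: 0.024
```

```bash
python3 -c "
from h import *
c=snap('wrist','w21.png')
"; python3 go.py .4108 .347 .058 90
```

```text
t 36.6 shift [ 0.0056  0.0007 -0.0004] spin -0.1 | pos [0.4101 0.3414 0.0576] yaw 89.9 F [-8.7  1.9  2.2] Tz 0.29 w 0.0239 q6 0.66
```

View pics/w21.png

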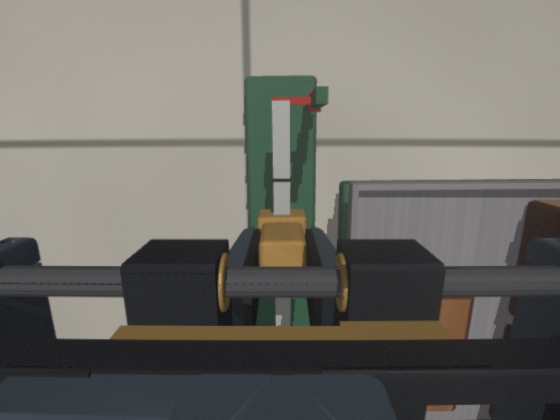

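Emit:
jog_arm(steps=[0.014,0.003,0.001,0,0,0.014,0.0056,0.001,0,0,0.014,0.0056,0.001,0,0,0.014,0.0056,0.001,0,0,0.05,0.0056,0.001,0,0,0.05,0.0056,0.001,0,0,0.05,0.0056,0.001,0,0,0.05,0.0056,0.001,0,0])

```text
time: 37.4
ee_pos: [0.4113, 0.3472, 0.0577]
tcp_rot: [3.135, 0.0, 1.57]
ft_force: [0.0, 0.8, -0.3]
grip_width: 0.0494
```

Emit:
jog_arm(steps=[0.06,0,0,-0.01,0,0.06,0,0,-0.03,0,0.06,0,0,-0.06,0,0.06,0,0.02,-0.08,0,0.06,0,0.06,-0.08,0,0.06,0,0.1,-0.08,0,0.06,0,0.14,-0.08,0,0.06,0,0.17,-0.08,0])

```text
time: 38.2
ee_pos: [0.5832, 0.3469, 0.1399]
tcp_rot: [3.134, -0.0, 1.569]
ft_force: [-2.0, 0.4, -0.2]
grip_width: 0.0599
```

```bash
python3 -c "
from h import *
c=snap('wrist','w22.png'); print(proj(c,[[.41,.423,.06]]))
"; python3 go.py .60 .35 .085 90
```

```text
[[ 72.69773733 121.51173481]]
t 38.25 shift [0.003  0.0128 0.0554] spin -0.2 | pos [0.5866 0.347  0.1403] yaw 89.8 F [-1.2 -3.1  0.8] Tz 0.07 w 0.0599 q6 0.51
```

View pics/w22.png

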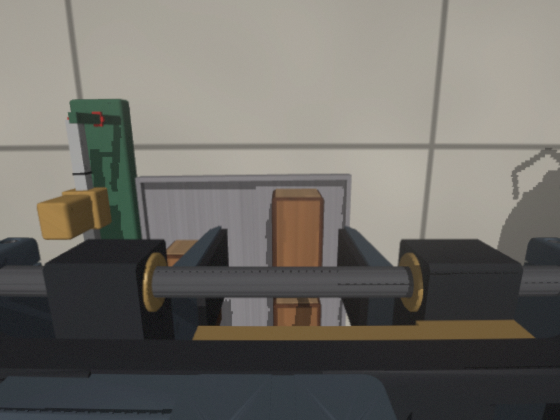

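```bash
python3 -c "
from h import *
c=snap('scene'); a=(440,200)
f=cv2.cvtColor(c['frame'],cv2.COLOR_RGB2BGR)[200:270,440:500]; cv2.imwrite('pics/s23c.png',cv2.resize(f,None,fx=8,fy=8,interpolation=cv2.INTER_CUBIC))
c=snap('wrist')
f=cv2.cvtColor(c['frame'],cv2.COLOR_RGB2BGR)[80:180,50:150]; cv2.imwrite('pics/w23c.png',cv2.resize(f,None,fx=6,fy=6,interpolation=cv2.INTER_CUBIC))
"
```

```text
(no output)
```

View pics/s23c.png

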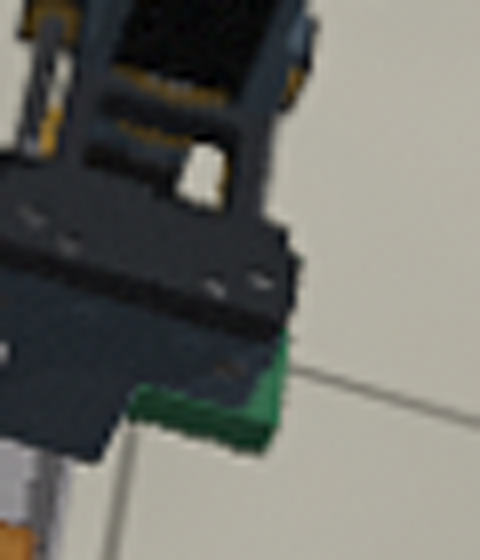

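View pics/w23c.png

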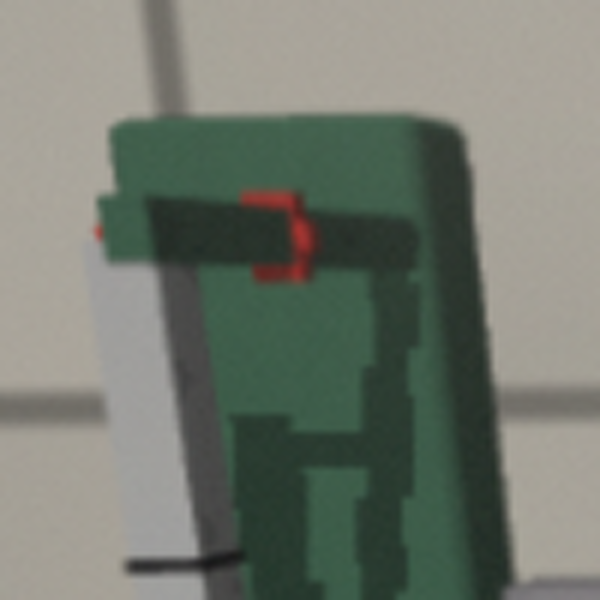

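Emit:
jog_arm(steps=[0.06,-0.03,0,0,0,0.06,-0.07,0,0,0,0.06,-0.11,0,0,0,0.06,-0.15,0,0,0,0.06,-0.19,0,0,0,0.06,-0.23,0,0,0,0.06,-0.26,0,0,0,0.06,-0.26,0,0,0])

```text
time: 39.15
ee_pos: [0.5803, 0.0844, 0.1397]
tcp_rot: [3.135, 0.0, 1.566]
ft_force: [0.2, 0.1, -0.8]
grip_width: 0.0596
```

```bash
python3 -c "
from h import *
c=snap('scene','s24.png')
f=cv2.cvtColor(c['frame'],cv2.COLOR_RGB2BGR)[210:265,440:500]; cv2.imwrite('pics/s24c.png',cv2.resize(f,None,fx=10,fy=10,interpolation=cv2.INTER_CUBIC))
c=snap('top','t24.png')
"
```

```text
(no output)
```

View pics/s24c.png

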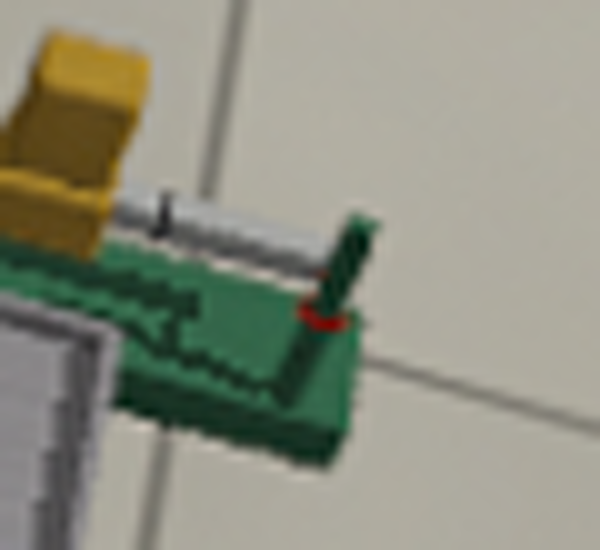

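View pics/s24.png

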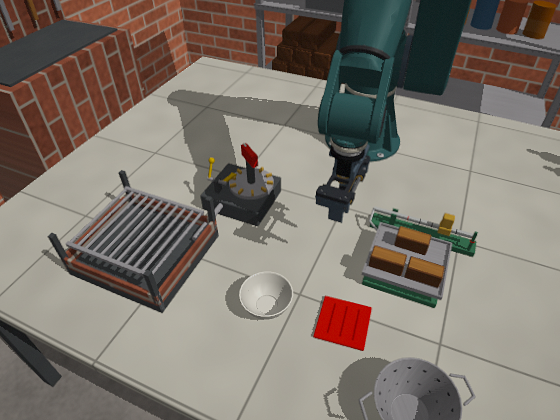

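```bash
python3 go.py .585 .29 .088 90
```

```text
t 39.25 shift [0.2032 0.0031 0.0518] spin -0.2 | pos [0.5808 0.0868 0.1397] yaw 89.8 F [-0.   0.7 -0.6] Tz 0.03 w 0.06 q6 0.11
```

Emit:
jog_arm(steps=[0.06,0.04,0.003,0,0,0.06,0.08,0.003,0,0,0.06,0.12,0.003,0,0,0.06,0.16,0.003,0,0,0.06,0.203,0.003,0.01,0,0.06,0.203,0.003,0.03,0,0.06,0.203,0.003,0.045,0,0.06,0.203,0.003,0.05,0])

```text
time: 40.05
ee_pos: [0.5833, 0.2899, 0.088]
tcp_rot: [3.137, 0.001, 1.568]
ft_force: [-0.3, -0.6, 0.4]
grip_width: 0.0599
```

```bash
python3 -c "
from h import *
c=snap('wrist','w25.png')
f=cv2.cvtColor(c['frame'],cv2.COLOR_RGB2BGR)[0:240,0:160]; cv2.imwrite('pics/w25c.png',cv2.resize(f,None,fx=2.5*1.33,fy=2.5,interpolation=cv2.INTER_CUBIC))
"; python3 go.py .585 .29 .088 90
```

```text
t 40.1 shift [0.0005 0.0015 0.0001] spin -0.2 | pos [0.5835 0.2895 0.0881] yaw 89.8 F [ 0.5 -0.5 -0.6] Tz 0.02 w 0.0602 q6 0.43
```

View pics/w25.png

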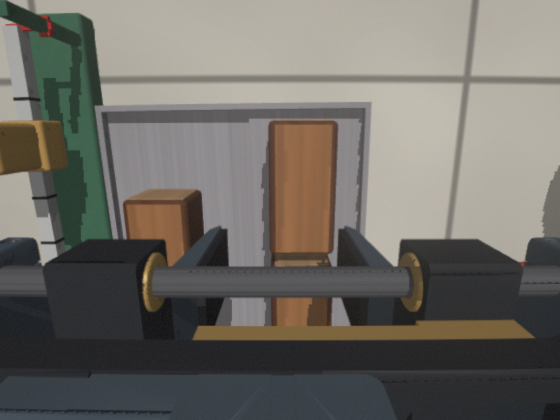

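```bash
python3 -c "
from h import *
c=snap('wrist')
f=cv2.cvtColor(c['frame'],cv2.COLOR_RGB2BGR)[0:80,0:110]; cv2.imwrite('pics/w26c.png',cv2.resize(f,None,fx=7,fy=7,interpolation=cv2.INTER_CUBIC))
f=cv2.cvtColor(c['frame'],cv2.COLOR_RGB2BGR)[160:250,0:110]; cv2.imwrite('pics/w26d.png',cv2.resize(f,None,fx=6,fy=6,interpolation=cv2.INTER_CUBIC))
"
```

```text
(no output)
```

View pics/w26c.png

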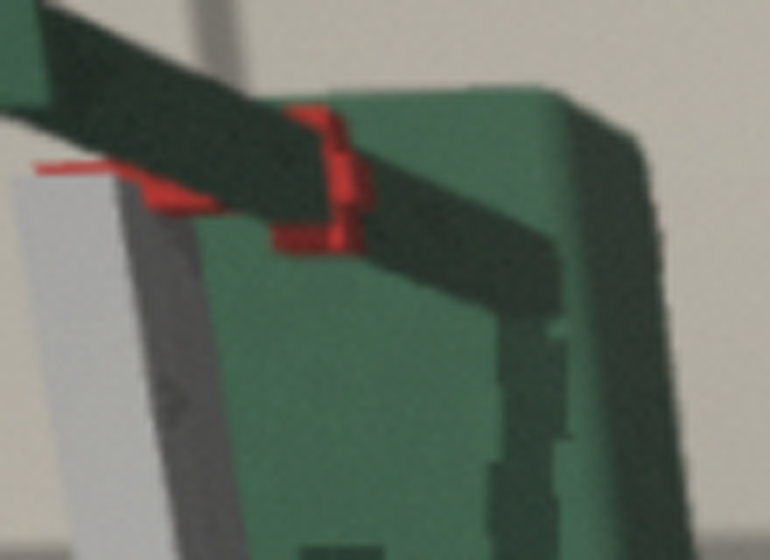

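View pics/w26d.png

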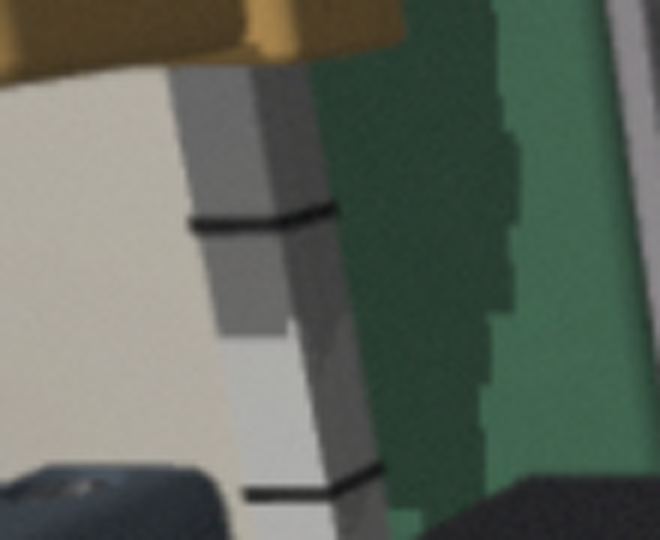

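```bash
cat > ray.py <<'E'
from h import *
def planex(c,uv,x0,yaw=0.):
    # intersect with vertical plane x = x0 + tan(yaw)*(y-.27)... returns y,z
    a=unproj(c,uv,0.); C=-np.array(c['R']).T@np.array(c['t']); d=a-C
    k=np.tan(yaw) # x - x0 + k*(y-.27)=0
    t=-(C[0]-x0+k*(C[1]-.27))/(d[:,0]+k*d[:,1]); return C+d*t[:,None]
E
python3 -c "
from ray import *
c=snap('wrist')
e=np.array([[118,190],[180,560]])/7-.45; e2=np.array([[250,65],[287,215],[332,490]])/6+[0,160]-.45
E=np.r_[e,e2]
for x0 in (.413,.415,.418):
    p=planex(c,E,x0); print(x0,p[:,1:].round(4).tolist(),np.polyfit(p[:,1],p[:,2],1))
f=c['frame']
cv2.imwrite('pics/w27.png',cv2.resize(cv2.cvtColor(f,cv2.COLOR_RGB2BGR)[90:250,80:140],None,fx=8,fy=3.5,interpolation=cv2.INTER_CUBIC))
"
```

```text
0.413 [[0.4241, 0.0592], [0.3918, 0.0588], [0.3311, 0.0582], [0.3127, 0.0564], [0.2778, 0.0571]] [0.01721835 0.0519667 ]
0.415 [[0.4233, 0.0619], [0.3914, 0.0615], [0.3314, 0.0609], [0.3132, 0.0591], [0.2787, 0.0598]] [0.01721835 0.05468754]
0.418 [[0.4221, 0.066], [0.3908, 0.0656], [0.3319, 0.065], [0.314, 0.0632], [0.2801, 0.0639]] [0.01721835 0.05876881]
```

View pics/w27.png

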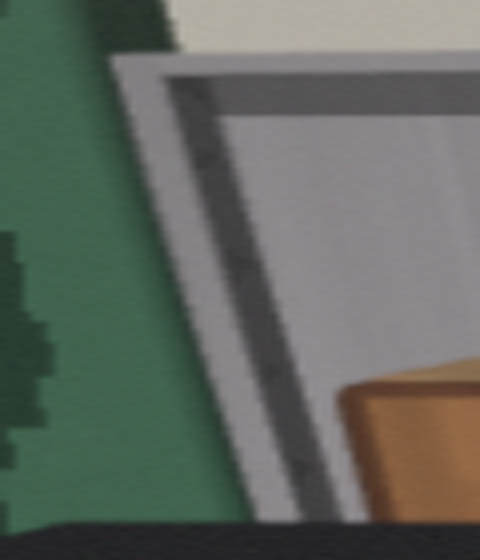

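```bash
cat > beamrows.py <<'E'
from ray import *
def meas():
    c=snap('wrist'); 
    for _ in range(0): pass
    f=c['frame'].astype(float)
    # pan outer edge: pixels rows 115..230: transition green->gray, (r-g) rises
    P=[]
    for v in range(112,232):
        r=f[v,60:130]; s=r[:,0]-r[:,1]  # green negative, grey ~0
        s=cv2.GaussianBlur(s[None].astype(np.float32),(5,1),1)[0]
        for i in range(10,60):
            if s[i]<-14 and s[i+1]>=-14: P.append((60+i+(-14-s[i])/(s[i+1]-s[i]),v)); break
    P=np.array(P); w=unproj(c,P,.053)
    k=np.polyfit(w[:,1],w[:,0],1); res=w[:,0]-np.polyval(k,w[:,1]); m=abs(res)<.001; k=np.polyfit(w[m,1],w[m,0],1)
    # beam edge: top light / side dark, brightness drop
    E=[]
    for v in list(range(29,88))+list(range(175,232)):
        g=f[v,:75].mean(1); g=cv2.GaussianBlur(g[None].astype(np.float32),(5,1),1)[0]
        u0=16.9+(v-27.1)*(41.7-16.9)/(170.8-27.1) if v<171 else 41.7+(v-170.8)*(55.3-41.7)/70.9
        i0=int(round(u0)); d=np.diff(g); lo=max(i0-5,0); j=lo+np.argmin(d[lo:i0+6])
        if 1<=j<len(d)-1:
            a,b,cc=d[j-1],d[j],d[j+1]; den=a-2*b+cc
            E.append((j+.5+(0.5*(a-cc)/den if den else 0),v))
    E=np.array(E)
    return c,P,k,m.sum(),E
if __name__=='__main__':
    c,P,k,n,E=meas(); print('pan edge slope dx/dy',k,n)
    for yaw in (0.,-np.arctan(k[0])):
        p=planex(c,E,.415,yaw); y,z=p[:,1],p[:,2]
        for _ in range(4):
            q=np.polyfit(y,z,1); r=z-np.polyval(q,y); mm=abs(r)<max(.0006,2*np.median(abs(r))); y,z=y[mm],z[mm]
        print('yaw',yaw,'tilt',q[0],'z0',np.polyval(q,.27),len(y),r.std())
E
python3 beamrows.py
```

```text
pan edge slope dx/dy [-0.00932589  0.45638335] 120
yaw 0.0 tilt 0.010586930490680801 z0 0.06057215579955163 116 0.00011007131551624144
yaw 0.009325615411596669 tilt -0.002079827588581104 z0 0.060572196952298984 116 0.0001103770742853772
```

```bash
python3 go.py .455 -.3285 .25 90
```

```text
t 40.25 shift [-0.6185 -0.1263 -0.1609] spin -0.2 | pos [0.5852 0.2895 0.0904] yaw 89.8 F [ 0.3 -0.5 -0.3] Tz 0.01 w 0.0596 q6 0.43
```

Emit:
jog_arm(steps=[0.02,0,0,-0.05,0,0.02,-0.03,0,-0.09,0,0,-0.07,-0.01,-0.12,0,0,-0.11,-0.02,-0.15,0,0,-0.16,-0.03,-0.16,0,0,-0.21,-0.04,-0.16,0,0,-0.26,-0.05,-0.16,0,0,-0.31,-0.06,-0.16,0])

```text
time: 41.05
ee_pos: [0.5235, -0.0155, 0.2512]
tcp_rot: [3.132, -0.0, 1.566]
ft_force: [1.4, 0.0, -1.0]
grip_width: 0.0013
```

Emit:
jog_arm(steps=[0,-0.04,-0.008,0,0,0,-0.08,-0.016,0,0,0,-0.12,-0.024,0,0,0,-0.16,-0.032,0,0,0,-0.2,-0.04,0,0,0,-0.24,-0.05,0,0,0,-0.28,-0.06,0,0,0,-0.3,-0.065,0,0])

```text
time: 41.85
ee_pos: [0.456, -0.3183, 0.2515]
tcp_rot: [3.13, 0.001, 1.563]
ft_force: [-1.0, 0.4, 0.1]
grip_width: 0.0005
```

```bash
python3 go.py .455 -.3285 .25 90; python3 -c "
from h import *
snap('wrist','w30.png');c=snap('top','t30.png')
f=cv2.cvtColor(c['frame'],cv2.COLOR_RGB2BGR)[210:300,310:440]; cv2.imwrite('pics/t30c.png',cv2.resize(f,None,fx=6,fy=6,interpolation=cv2.INTER_CUBIC))"
```

```text
t 41.85 shift [-0.0102 -0.001   0.0015] spin -0.4 | pos [ 0.456  -0.3183  0.2515] yaw 89.6 F [-1.   0.4  0.1] Tz 0.01 w 0.0005 q6 -0.65
```

View pics/w30.png

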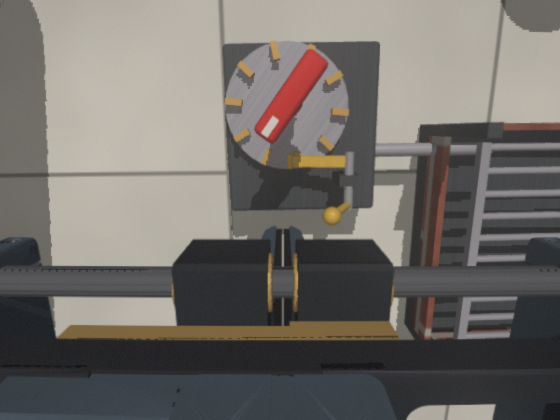

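```bash
python3 -c "
from h import *
c=snap('wrist'); print(unproj(c,[[332,215]],.145),unproj(c,[[290,103]],.19),unproj(c,[[349,195]],.1),unproj(c,[[269,127],[314,62]],.19))"; python3 go.py .462 -.327 .103 90
```

```text
[[ 0.50471462 -0.32990611  0.145     ]] [[ 0.46305495 -0.22995214  0.19      ]] [[ 0.53009963 -0.31932413  0.1       ]] [[ 0.44679933 -0.24751202  0.19      ]
 [ 0.48093971 -0.20099523  0.19      ]]
t 42.0 shift [-0.0105  0.0039  0.1482] spin -0.4 | pos [ 0.4566 -0.3164  0.2511] yaw 89.6 F [-0.3  1.2  0.1] Tz 0.0 w 0.0007 q6 -0.65
```

Emit:
jog_arm(steps=[0,-0.006,0.002,0.02,0,0,-0.0125,0.004,0.05,0,0,-0.0125,0.004,0.08,0,0,-0.0125,0.004,0.11,0,0,-0.0125,0.004,0.13,0,0,-0.0125,0.004,0.143,0,0,-0.0125,0.004,0.148,0,0,-0.0125,0.004,0.148,0])

```text
time: 42.8
ee_pos: [0.4623, -0.3288, 0.1034]
tcp_rot: [3.131, 0.0, 1.564]
ft_force: [-0.4, 0.4, -0.1]
grip_width: 0.0004
```

Emit:
jog_arm(steps=[0,0,0.01,0,0,0,0,0.018,0,0,0,0,0.026,0,0,0,0,0.034,0,0,0,0,0.042,0,0,0,0,0.05,0,0,0,0,0.058,0,0,0,0,0.064,0,0])

```text
time: 43.6
ee_pos: [0.5271, -0.3292, 0.1041]
tcp_rot: [3.131, 0.0, 1.564]
ft_force: [0.4, 0.1, 0.4]
grip_width: 0.0005
```

```bash
python3 go.py .5325 -.329 .103 90; python3 -c "
from h import *
c=snap('scene','s31.png')
f=cv2.cvtColor(c['frame'],cv2.COLOR_RGB2BGR)[130:230,180:310]; cv2.imwrite('pics/s31c.png',cv2.resize(f,None,fx=6,fy=6,interpolation=cv2.INTER_CUBIC))"
```

```text
t 43.6 shift [0.0003 0.0054 0.0012] spin -0.4 | pos [ 0.5271 -0.3292  0.1041] yaw 89.6 F [0.4 0.1 0.4] Tz 0.02 w 0.0005 q6 -0.6
```

View pics/s31c.png

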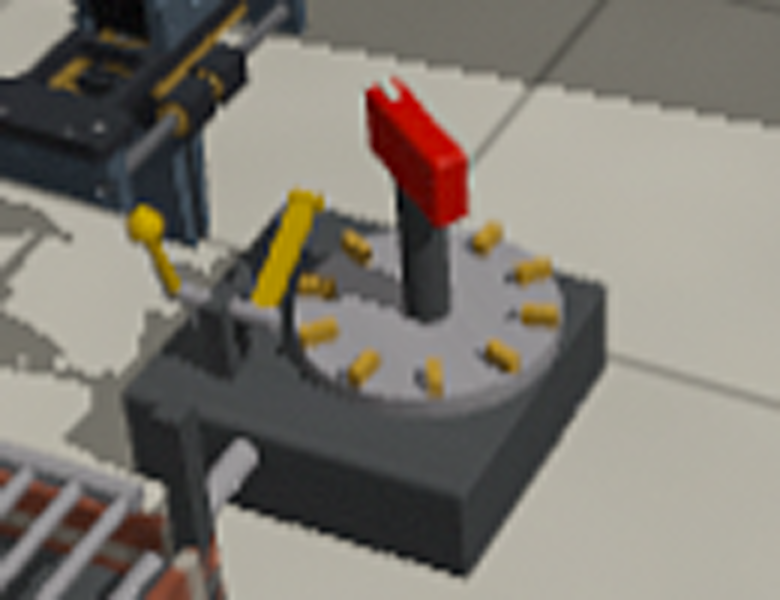

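Emit:
jog_arm(steps=[0,0,0.004,0,0,0,0,0.008,0,0,0,0,0.008,0,0,0,0,-0.01,0,0,0,0,-0.03,0,0,0,0,-0.04,-0.03,0,0,0,-0.04,-0.08,0,0,0,-0.04,-0.12,0])

```text
time: 44.45
ee_pos: [0.4858, -0.329, 0.2258]
tcp_rot: [3.13, 0.0, 1.563]
ft_force: [1.7, -0.4, 0.0]
grip_width: 0.0006
```

```bash
python3 go.py .463 -.224 .133 90; python3 -c "
from h import *
c=snap('scene','s32.png')
f=cv2.cvtColor(c['frame'],cv2.COLOR_RGB2BGR)[130:230,180:310]; cv2.imwrite('pics/s32c.png',cv2.resize(f,None,fx=6,fy=6,interpolation=cv2.INTER_CUBIC));snap('wrist','w32.png')"
```

```text
t 44.45 shift [ 0.1049 -0.0246  0.0925] spin -0.4 | pos [ 0.4858 -0.329   0.2258] yaw 89.6 F [ 1.7 -0.4  0. ] Tz -0.08 w 0.0006 q6 -0.63
```

View pics/s32c.png

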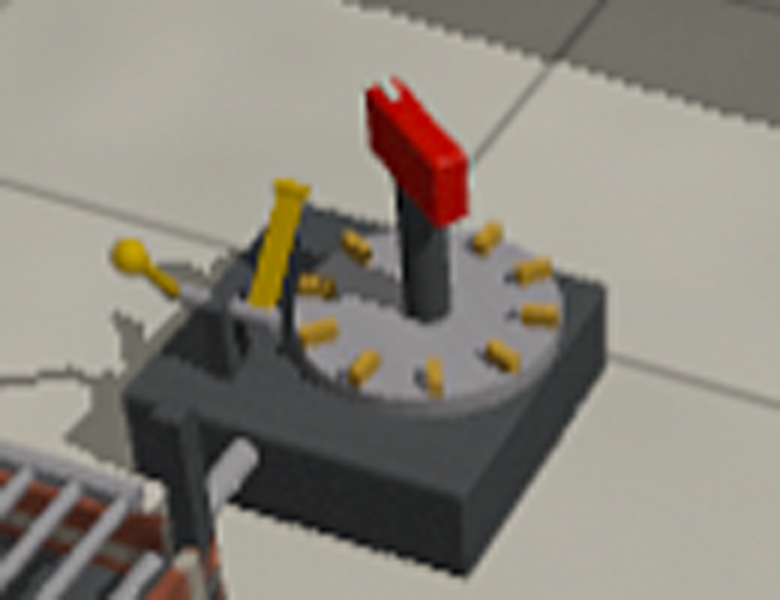

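View pics/w32.png

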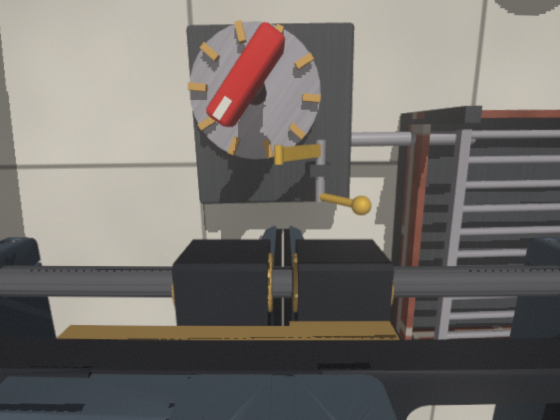

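```bash
cat > bar.py <<'E'
from h import *
def bar(c,z=.19):
    f=c['frame']; k=3
    hsv=cv2.cvtColor(cv2.resize(f,None,fx=k,fy=k,interpolation=cv2.INTER_CUBIC),cv2.COLOR_RGB2HSV)
    m=cv2.inRange(hsv,(0,170,140),(6,255,255))|cv2.inRange(hsv,(174,170,140),(180,255,255))
    return m
if __name__=='__main__':
    c=snap('top'); a=unproj(c,[[342.3,256.5],[368,275.5]],.19)
    b=None
    w=snap('wrist'); b=unproj(w,[[220,113],[270,33],[281,40],[231,122]],.19); print(b,b.mean(0))
    e1=b[0]-b[1]; print('ang white end',np.degrees(np.arctan2(e1[1],e1[0])),np.linalg.norm(e1))
E
python3 bar.py; python3 -c "
from h import *
c=snap('wrist')
f=cv2.cvtColor(c['frame'],cv2.COLOR_RGB2BGR)[10:140,180:310]; cv2.imwrite('pics/w33c.png',cv2.resize(f,None,fx=4.5,fy=4.5,interpolation=cv2.INTER_CUBIC))"
```

```text
[[ 0.44505312 -0.25025973  0.19      ]
 [ 0.4803504  -0.19990432  0.19      ]
 [ 0.48753357 -0.20418633  0.19      ]
 [ 0.45236954 -0.25634606  0.19      ]] [ 0.46632666 -0.22767411  0.19      ]
ang white end -125.02903147769089 0.061494425601647244
```

View pics/w33c.png

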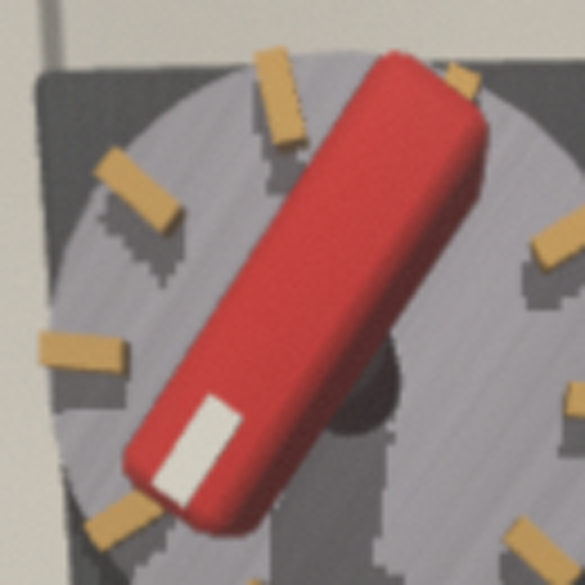

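Emit:
jog_arm(steps=[0.05,0.015,-0.004,0,7,0.05,0.03,-0.008,0,14,0.05,0.045,-0.012,0,21,0.05,0.06,-0.015,0,28,0.05,0.08,-0.018,0,35,0.05,0.1,-0.022,0,35,0.05,0.104,-0.0235,0,35,0.05,0.104,-0.0235,0,35])

```text
time: 45.5
ee_pos: [0.4628, -0.224, 0.2223]
tcp_rot: [3.133, -0.006, 0.957]
ft_force: [-0.1, 0.1, 0.1]
grip_width: 0.0498
```

```bash
python3 go.py .4635 -.2255 .133 54.5; python3 -c "
from h import *
c=snap('wrist','w34.png')"
```

```text
t 45.5 shift [-0.0014  0.0007  0.0893] spin 0.3 | pos [ 0.4628 -0.224   0.2223] yaw 54.8 F [-0.1  0.1  0.1] Tz -0.0 w 0.0498 q6 0.11
```

View pics/w34.png

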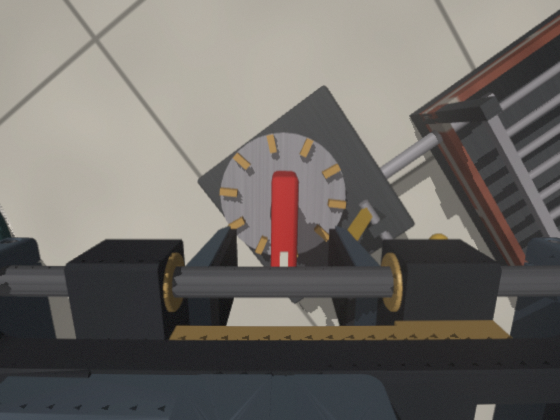

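Emit:
jog_arm(steps=[0.05,0,0,0.02,0,0.05,0,0,0.045,0,0.05,0,0,0.07,0,0.05,0,0,0.085,0,0.05,0,0,0.089,0,0.05,0,0,0.089,0,0.012,0,0,0.089,0,0.012,0,0,0.089,0], newtons=20)

```text
time: 46.35
ee_pos: [0.4646, -0.225, 0.1345]
tcp_rot: [3.131, -0.006, 0.956]
ft_force: [0.4, -0.1, -0.6]
grip_width: 0.0371
```

Emit:
jog_arm(steps=[0.012,0,0,0,0,0.012,0,0,0,0,0.012,0,0,0,0,0.012,0,0,0,0,0.012,0,0,0,-3,0.012,0,0,0,-6,0.012,0,0,0,-9,0.012,0,0,0,-12], newtons=20)

```text
time: 47.15
ee_pos: [0.4643, -0.2248, 0.1351]
tcp_rot: [3.131, -0.004, 1.167]
ft_force: [-5.0, 2.3, 10.2]
grip_width: 0.0196
```

```bash
python3 go.py .4635 -.2255 .133 180; python3 -c "
from h import *
c=snap('wrist','w35.png')"
```

```text
t 47.15 shift [-0.001  -0.0005  0.0021] spin -113.1 | pos [ 0.4643 -0.2248  0.1351] yaw 66.9 F [-5.   2.3 10.2] Tz -0.16 w 0.0196 q6 -0.1
```

View pics/w35.png

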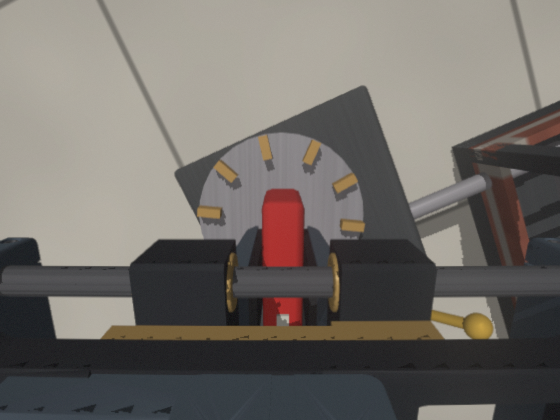

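Emit:
jog_arm(steps=[0.012,0,0,0,-4,0.012,0,0,0,-8,0.012,0,0,0,-12,0.012,0,0,0,-16,0.012,0,0,0,-19,0.012,0,0,0,-21,0.012,0,0,0,-23,0.012,0,0,0,-25])

```text
time: 48.0
ee_pos: [0.4637, -0.2246, 0.1351]
tcp_rot: [3.132, 0.0, 1.609]
ft_force: [-4.8, -0.8, 2.9]
grip_width: 0.0201
```

```bash
python3 go.py .4635 -.2255 .133 180
```

```text
t 48.0 shift [-0.0009 -0.0003  0.0021] spin -87.8 | pos [ 0.4637 -0.2246  0.1351] yaw 92.2 F [-4.8 -0.8  2.9] Tz -0.16 w 0.0201 q6 -0.54
```

Emit:
jog_arm(steps=[0.012,0,0,0,-5,0.012,0,0,0,-10,0.012,0,0,0,-15,0.012,0,0,0,-20,0.012,0,0,0,-25,0.012,0,0,0,-29,0.012,0,0,0,-32,0.012,0,0,0,-35])

```text
time: 48.8
ee_pos: [0.463, -0.2247, 0.1351]
tcp_rot: [3.135, 0.005, 2.222]
ft_force: [-6.4, -4.6, 1.7]
grip_width: 0.02
```

```bash
python3 go.py .4635 -.2255 .133 180
```

```text
t 48.8 shift [-0.0009 -0.0001  0.0021] spin -52.7 | pos [ 0.463  -0.2247  0.1351] yaw 127.3 F [-6.4 -4.6  1.7] Tz -0.12 w 0.02 q6 -1.15
```

Turned 72.5° with no stop yet, so I'll keep going.

Emit:
jog_arm(steps=[0.012,0,0,0,-5,0.012,0,0,0,-10,0.012,0,0,0,-15,0.012,0,0,0,-20,0.012,0,0,0,-25,0.012,0,0,0,-30,0.012,0,0,0,-34,0.012,0,0,0,-37])

```text
time: 49.6
ee_pos: [0.4625, -0.2254, 0.1351]
tcp_rot: [3.141, 0.008, 2.871]
ft_force: [-4.3, -9.2, -2.0]
grip_width: 0.02
```

```bash
python3 go.py .4635 -.2255 .133 180; python3 -c "
from h import *
c=snap('wrist','w36.png')
c=snap('scene','s36.png')"
```

```text
t 49.6 shift [-0.001   0.0001  0.0021] spin -15.5 | pos [ 0.4625 -0.2254  0.1351] yaw 164.5 F [-4.3 -9.2 -2. ] Tz -0.14 w 0.02 q6 -1.8
```

View pics/w36.png

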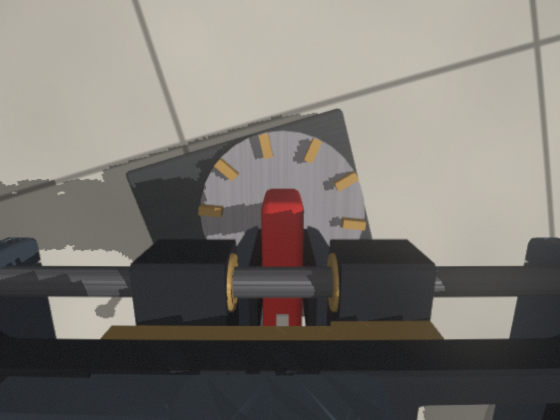

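Emit:
jog_arm(steps=[0.012,0,0,0,-5,0.012,0,0,0,-10,0.012,0,0,0,-15,0.012,0,0,0,-20,0.012,0,0,0,-25,0.012,0,0,0,-30,0.012,0,0,0,-33,0.012,0,0,0,-35.5])

```text
time: 50.5
ee_pos: [0.4622, -0.2257, 0.1352]
tcp_rot: [-3.138, 0.006, -2.793]
ft_force: [-6.6, -6.8, 1.4]
grip_width: 0.0305
```

```bash
python3 go.py .4635 -.2255 .133 180
```

```text
t 50.5 shift [-0.0013 -0.0002  0.0022] spin 20.0 | pos [ 0.4622 -0.2257  0.1352] yaw -160.0 F [-6.6 -6.8  1.4] Tz -1.61 w 0.0305 q6 -2.42
```

```bash
python3 -c "
from h import *
c=snap('wrist','w37.png')"
```

View pics/w37.png

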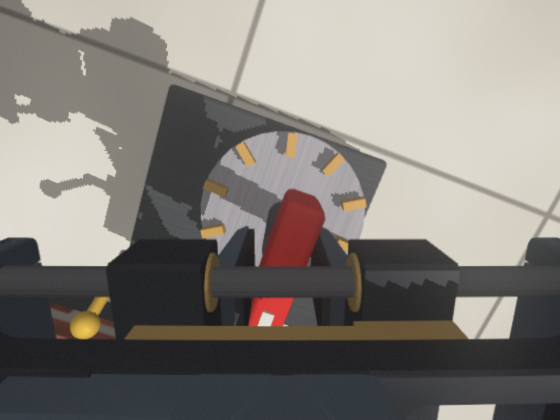

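Emit:
jog_arm(steps=[0.05,0,0,0,0,0.05,0,0,0,0,0.05,0,0,0,0,0.05,0.001,0,0,6,0.05,0.001,0,0,12,0.05,0.001,0,0,18,0.05,0.001,0,0,18,0.05,0.001,0,0,18])

```text
time: 51.35
ee_pos: [0.4614, -0.2261, 0.1353]
tcp_rot: [-3.14, 0.008, -3.101]
ft_force: [0.8, -0.1, 0.3]
grip_width: 0.05
```

```bash
python3 -c "
from h import *
c=snap('wrist','w38.png')";  python3 go.py .4635 -.2255 .133 182
```

```text
t 51.4 shift [-0.0021  0.0005  0.0023] spin 0.3 | pos [ 0.4614 -0.2261  0.1353] yaw -177.7 F [ 0.9 -0.4 -0.6] Tz 0.01 w 0.05 q6 -2.12
```

View pics/w38.png

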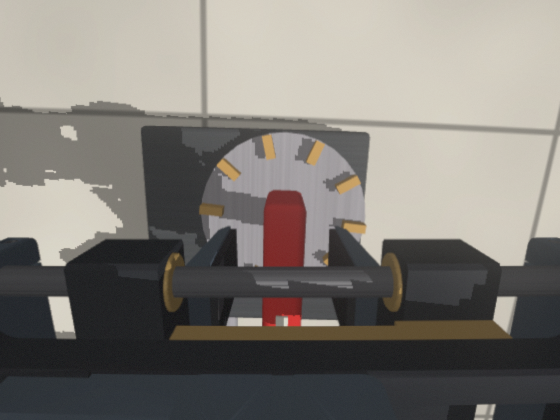

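Emit:
jog_arm(steps=[0.012,-0.001,0,0.001,0,0.012,-0.001,0,0.001,0,0.012,-0.001,0,0.001,0,0.012,-0.001,0,0.001,0,0.012,-0.001,0,0.001,0,0.012,-0.001,0,0.001,-1,0.012,-0.001,0,0.001,-2,0.012,-0.001,0,0.001,-3], newtons=25)

```text
time: 52.2
ee_pos: [0.4626, -0.2259, 0.1343]
tcp_rot: [-3.14, 0.008, -3.048]
ft_force: [3.3, 2.7, -0.3]
grip_width: 0.0216
```

```bash
python3 go.py .4635 -.2255 .133 182
```

```text
t 52.2 shift [-0.001   0.0003  0.0013] spin 3.3 | pos [ 0.4626 -0.2259  0.1343] yaw -174.7 F [ 3.3  2.7 -0.3] Tz -1.27 w 0.0216 q6 -2.17
```

Emit:
jog_arm(steps=[0.012,0,0,0,1.5,0.012,0,0,0,3,0.05,0,0,0,3,0.05,0,0,0,3,0.05,0,0,0,3,0.05,0,0,-0.03,3,0.05,0,0,-0.07,3,0.02,0,0,-0.11,3])

```text
time: 53.0
ee_pos: [0.4612, -0.2257, 0.2454]
tcp_rot: [-3.14, 0.007, -3.1]
ft_force: [0.8, 0.4, 0.3]
grip_width: 0.0448
```

```bash
python3 -c "
from h import *
c=snap('wrist','w39.png')";  python3 go.py .598 -.329 .25 90
```

```text
t 53.05 shift [-0.1297 -0.1072  0.0046] spin 92.4 | pos [ 0.464  -0.2272  0.2522] yaw -177.6 F [ 6.2 -2.9  8.5] Tz 0.0 w 0.0407 q6 -2.12
```

View pics/w39.png

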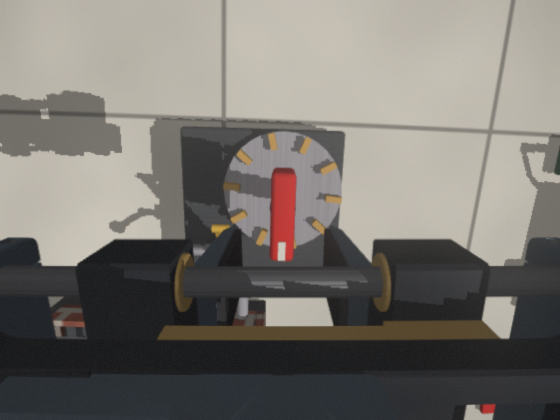

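Emit:
jog_arm(steps=[0,-0.016,-0.013,0,8.5,0,-0.032,-0.027,0,17,0,-0.048,-0.04,0,25.5,0,-0.064,-0.054,0,34,0,-0.08,-0.067,0,42.5,0,-0.097,-0.08,0,51,0,-0.113,-0.094,0,59.5,0,-0.13,-0.107,0,68])

```text
time: 53.85
ee_pos: [0.5988, -0.3294, 0.2542]
tcp_rot: [3.131, 0.01, 1.99]
ft_force: [-0.1, -0.5, 0.1]
grip_width: 0.0006
```

```bash
python3 go.py .598 -.329 .103 90
```

```text
t 53.85 shift [ 0.0022 -0.0022  0.1512] spin 24.0 | pos [ 0.5988 -0.3294  0.2542] yaw 114.0 F [-0.1 -0.5  0.1] Tz -0.02 w 0.0006 q6 -0.96
```

Emit:
jog_arm(steps=[0,0.001,-0.002,0.01,8,0,0.001,-0.002,0.02,16,0,0.001,-0.002,0.05,24,0,0.001,-0.002,0.08,24,0,0.001,-0.002,0.11,24,0,0.001,-0.002,0.13,24,0,0.001,-0.002,0.145,24,0,0.001,-0.002,0.15,24])

```text
time: 54.65
ee_pos: [0.5981, -0.3297, 0.1026]
tcp_rot: [3.129, 0.004, 1.572]
ft_force: [-0.0, -0.0, 0.3]
grip_width: 0.0009
```

```bash
python3 -c "
from h import *
c=snap('wrist','w40.png')";  python3 go.py .5455 -.329 .103 90
```

```text
t 54.7 shift [ 0.0008 -0.0527 -0.0008] spin 0.0 | pos [ 0.5982 -0.3298  0.1028] yaw 90.0 F [-0.4  0.7  0.4] Tz 0.01 w 0.0003 q6 -0.54
```

View pics/w40.png

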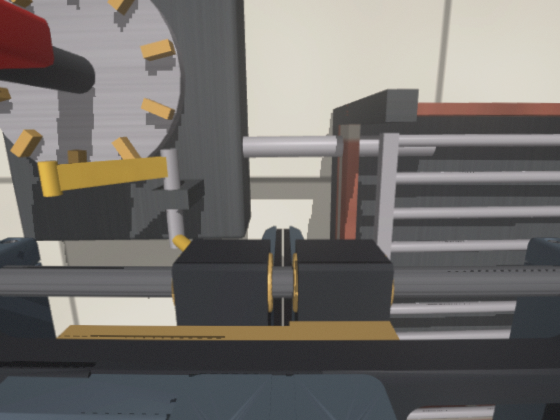

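Clear of everything. I'll push the pawl back toward −x.

Emit:
jog_arm(steps=[0,0.001,-0.008,0,0,0,0.001,-0.016,0,0,0,0.001,-0.024,0,0,0,0.001,-0.032,0,0,0,0.001,-0.04,0,0,0,0.001,-0.046,0,0,0,0.001,-0.052,0,0,0,0.001,-0.056,0,0])

```text
time: 55.5
ee_pos: [0.5417, -0.3288, 0.1021]
tcp_rot: [3.129, 0.004, 1.571]
ft_force: [0.6, -0.6, -0.1]
grip_width: 0.0005
```

```bash
python3 -c "
from h import *
c=snap('scene')
f=cv2.cvtColor(c['frame'],cv2.COLOR_RGB2BGR)[130:230,180:310]; cv2.imwrite('pics/s41c.png',cv2.resize(f,None,fx=6,fy=6,interpolation=cv2.INTER_CUBIC))";  python3 go.py .5455 -.329 .103 90
```

```text
t 55.55 shift [-0.0002  0.0042 -0.0009] spin 0.0 | pos [ 0.5413 -0.3288  0.1021] yaw 90.0 F [ 1.   0.6 -0.9] Tz 0.03 w 0.0006 q6 -0.59
```

View pics/s41c.png

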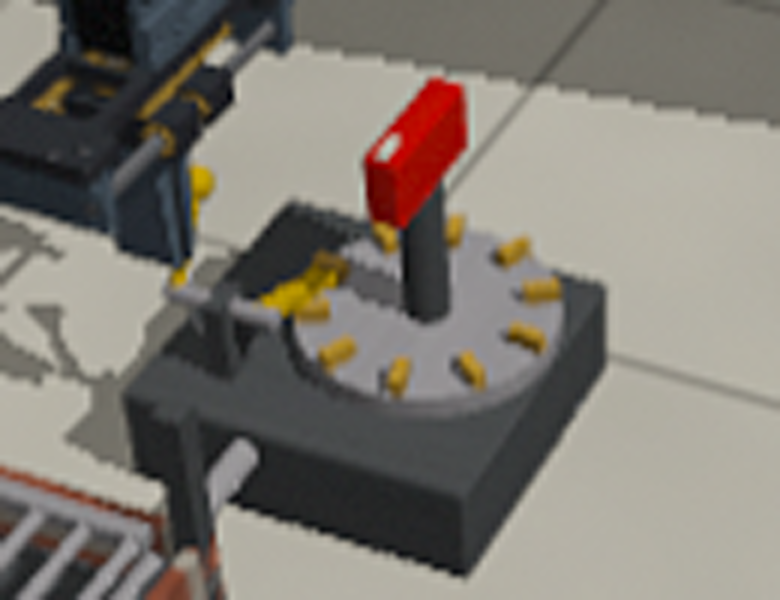

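Emit:
jog_arm(steps=[0,0,0.02,0,0,0,0,0.035,0,0,0,0,0.04,-0.03,0,0,0,0.04,-0.08,0,0.03,0,0.04,-0.12,0,0.05,0,0.04,-0.15,0,0.05,0,0.01,-0.15,0,0.05,0,-0.02,-0.15,0])

```text
time: 56.35
ee_pos: [0.52, -0.3283, 0.2528]
tcp_rot: [3.128, 0.005, 1.573]
ft_force: [0.2, 0.1, -0.0]
grip_width: 0.0293
```

```bash
python3 -c "
from h import *
c=snap('scene','s42.png')
f=cv2.cvtColor(c['frame'],cv2.COLOR_RGB2BGR)[130:230,180:310]; cv2.imwrite('pics/s42c.png',cv2.resize(f,None,fx=6,fy=6,interpolation=cv2.INTER_CUBIC))";  python3 go.py .4632 -.2255 .24 182.3
```

```text
t 56.4 shift [ 0.1024 -0.0527  0.0109] spin -92.2 | pos [ 0.5159 -0.3278  0.2519] yaw 90.1 F [ 1.3 -2.7 -0.6] Tz -0.02 w 0.0336 q6 -0.61
```

View pics/s42c.png

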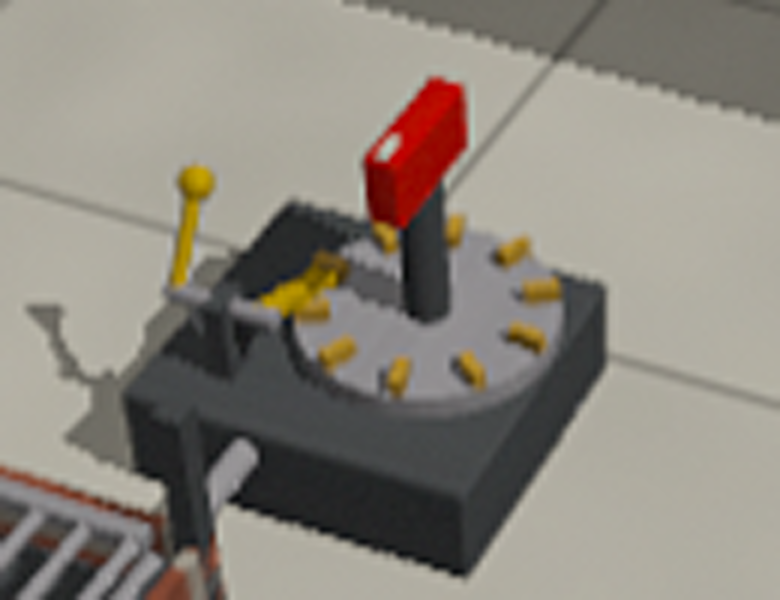

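Emit:
jog_arm(steps=[0.05,0.013,-0.007,0,-8.5,0.05,0.026,-0.013,0,-17,0.05,0.039,-0.02,0,-25.5,0.05,0.052,-0.026,0,-34,0.05,0.065,-0.033,0,-42.5,0.05,0.078,-0.04,0,-51,0.05,0.09,-0.046,0,-59.5,0.05,0.1024,-0.0527,0,-68])

```text
time: 57.2
ee_pos: [0.4634, -0.225, 0.251]
tcp_rot: [3.141, 0.012, 2.765]
ft_force: [0.4, 0.6, -0.2]
grip_width: 0.05
```

```bash
python3 go.py .4632 -.2255 .1345 182.3
```

```text
t 57.2 shift [ 0.0014 -0.0006  0.1165] spin -23.9 | pos [ 0.4634 -0.225   0.251 ] yaw 158.4 F [ 0.4  0.6 -0.2] Tz 0.01 w 0.05 q6 -1.69
```

Emit:
jog_arm(steps=[0.05,0,0,0,-8,0.05,0,0,0,-16,0.05,0,0,0,-23.9,0.05,0,0,0.04,-23.9,0.05,0,0,0.08,-23.9,0.05,0,0,0.105,-23.9,0.05,0,0,0.115,-23.9,0.05,0,0,0.117,-23.9])

```text
time: 58.0
ee_pos: [0.4647, -0.2252, 0.1334]
tcp_rot: [-3.138, 0.01, -3.101]
ft_force: [0.5, -0.6, 0.7]
grip_width: 0.0503
```

Emit:
jog_arm(steps=[0.012,0,0,0,0,0.012,0,0,0,0,0.012,0,0,0,0,0.012,0,0,0,0,0.012,0,0,0,0,0.012,0,0,0,0,0.012,0,0,0,0,0.012,0,0,0,0], newtons=25)

```text
time: 58.8
ee_pos: [0.4652, -0.2259, 0.1342]
tcp_rot: [-3.137, 0.011, -3.101]
ft_force: [-2.1, -5.6, 5.5]
grip_width: 0.0205
```

```bash
python3 go.py .4632 -.2255 .1345 142; python3 -c "
from h import *
c=snap('wrist','w43.png')"
```

```text
t 58.8 shift [ 0.002   0.0005 -0.0004] spin 40.3 | pos [ 0.4652 -0.2259  0.1342] yaw -177.7 F [-2.1 -5.6  5.5] Tz -0.71 w 0.0205 q6 -2.11
```

View pics/w43.png

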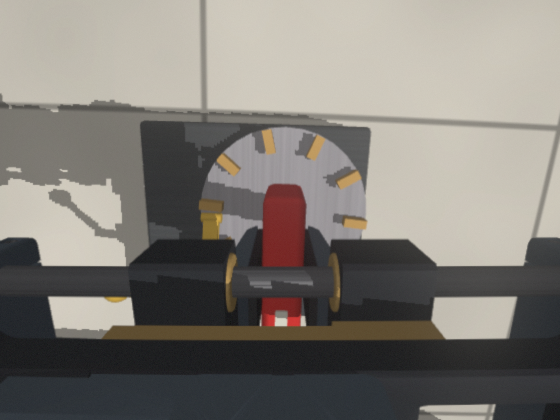

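Emit:
jog_arm(steps=[0.012,0,0,0,7,0.012,0,0,0,14,0.012,0,0,0,21,0.012,0,0,0,28,0.012,0,0,0,34,0.012,0,0,0,39,0.012,0,0,0,41.5,0.012,0,0,0,41.5])

```text
time: 59.65
ee_pos: [0.465, -0.2269, 0.1343]
tcp_rot: [3.14, 0.013, 2.457]
ft_force: [-2.0, -12.6, -4.7]
grip_width: 0.02
```

Emit:
jog_arm(steps=[0.012,0,0,0,0,0.012,0,0,0,0,0.012,0,0,0,0,0.012,0,0,0,0,0.012,0,0,0,0,0.012,0,0,0,0,0.012,0,0,0,0,0.012,0,0,0,0])

```text
time: 60.45
ee_pos: [0.465, -0.2271, 0.1342]
tcp_rot: [3.14, 0.013, 2.457]
ft_force: [0.2, -4.9, -3.9]
grip_width: 0.02
```

```bash
python3 go.py .4632 -.2255 .1345 105; python3 -c "
from h import *
c=snap('wrist','w44.png')
c=snap('scene','s44.png')
f=cv2.cvtColor(c['frame'],cv2.COLOR_RGB2BGR)[130:230,180:310]; cv2.imwrite('pics/s44c.png',cv2.resize(f,None,fx=6,fy=6,interpolation=cv2.INTER_CUBIC))"
```

```text
t 60.45 shift [ 0.0024  0.0001 -0.0003] spin 35.8 | pos [ 0.465  -0.2271  0.1342] yaw 140.8 F [ 0.2 -4.9 -3.9] Tz -0.07 w 0.02 q6 -1.38
```

View pics/w44.png

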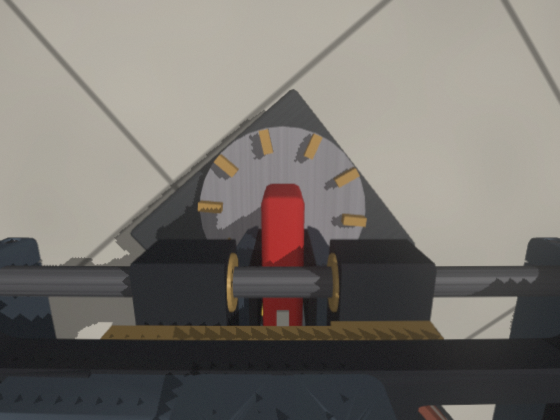

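View pics/s44c.png

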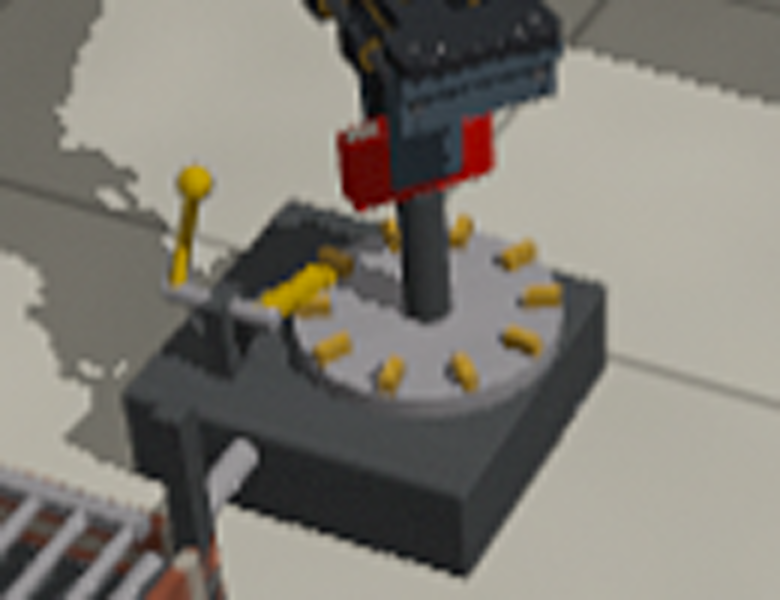

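Emit:
jog_arm(steps=[0.012,0,0,0,7,0.012,0,0,0,14,0.012,0,0,0,21,0.012,0,0,0,28,0.012,0,0,0,33,0.012,0,0,0,36,0.012,0,0,0,36,0.012,0,0,0,36])

```text
time: 61.35
ee_pos: [0.4642, -0.2276, 0.1343]
tcp_rot: [3.134, 0.01, 1.829]
ft_force: [-5.8, -9.8, -0.8]
grip_width: 0.0197
```

Emit:
jog_arm(steps=[0.012,0,0,0,0,0.012,0,0,0,0,0.012,0,0,0,0,0.012,0,0,0,0,0.012,0,0,0,0,0.012,0,0,0,0,0.012,0,0,0,0,0.012,0,0,0,0])

```text
time: 62.15
ee_pos: [0.4641, -0.2276, 0.1343]
tcp_rot: [3.135, 0.01, 1.83]
ft_force: [-0.4, -6.1, -3.1]
grip_width: 0.0198
```

```bash
python3 go.py .4632 -.2255 .1345 69; python3 -c "
from h import *
c=snap('wrist','w45.png')
c=snap('scene','s45.png')
f=cv2.cvtColor(c['frame'],cv2.COLOR_RGB2BGR)[130:230,180:310]; cv2.imwrite('pics/s45c.png',cv2.resize(f,None,fx=6,fy=6,interpolation=cv2.INTER_CUBIC))"
```

```text
t 62.15 shift [ 0.0023 -0.0003 -0.0002] spin 35.8 | pos [ 0.4641 -0.2276  0.1343] yaw 104.8 F [-0.4 -6.1 -3.1] Tz -0.1 w 0.0198 q6 -0.76
```

View pics/s45c.png

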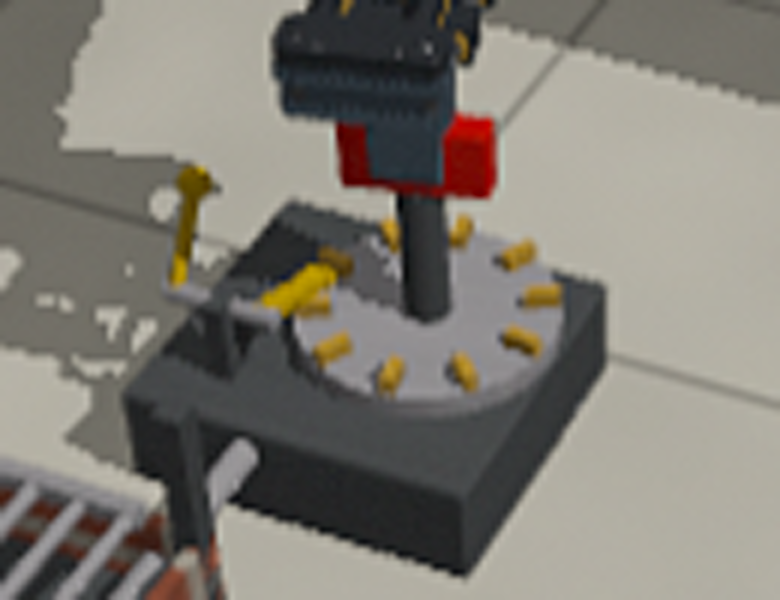

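Emit:
jog_arm(steps=[0.012,0,0,0,7,0.012,0,0,0,14,0.012,0,0,0,21,0.012,0,0,0,28,0.012,0,0,0,33,0.012,0,0,0,36,0.012,0,0,0,36,0.012,0,0,0,36])

```text
time: 63.05
ee_pos: [0.4631, -0.2276, 0.1343]
tcp_rot: [3.133, 0.005, 1.202]
ft_force: [-7.0, -5.9, 3.2]
grip_width: 0.0199
```

Emit:
jog_arm(steps=[0.012,0,0,0,0,0.012,0,0,0,0,0.012,0,0,0,0,0.012,0,0,0,0,0.012,0,0,0,0,0.012,0,0,0,0,0.012,0,0,0,0,0.012,0,0,0,0])

```text
time: 63.85
ee_pos: [0.463, -0.2276, 0.1343]
tcp_rot: [3.133, 0.005, 1.202]
ft_force: [-1.1, -4.7, -1.5]
grip_width: 0.0199
```

```bash
python3 go.py .4632 -.2255 .1345 69; python3 -c "
from h import *
c=snap('wrist','w46.png')
c=snap('scene','s46.png')
f=cv2.cvtColor(c['frame'],cv2.COLOR_RGB2BGR)[130:230,180:310]; cv2.imwrite('pics/s46c.png',cv2.resize(f,None,fx=6,fy=6,interpolation=cv2.INTER_CUBIC))"
```

```text
t 63.85 shift [ 0.0021 -0.0005 -0.0002] spin -0.1 | pos [ 0.463  -0.2276  0.1343] yaw 68.9 F [-1.1 -4.7 -1.5] Tz -0.07 w 0.0199 q6 -0.13
```

View pics/s46c.png

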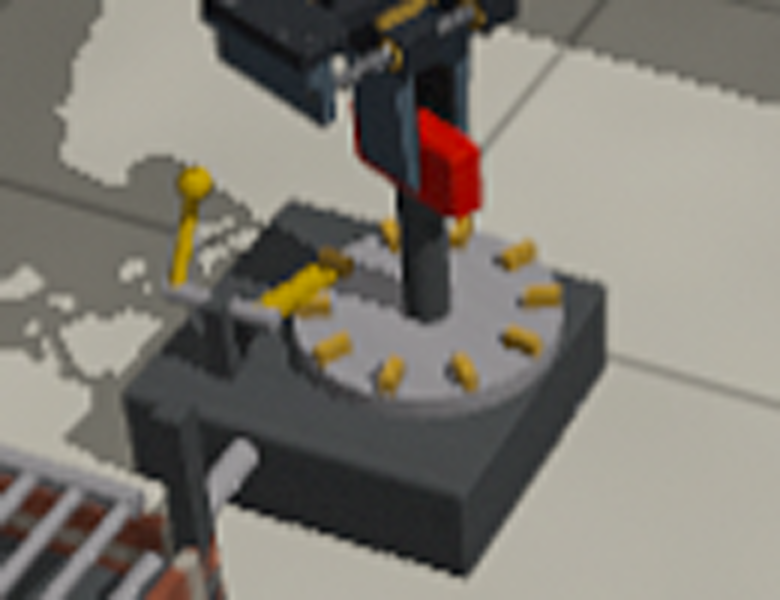

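View pics/w46.png

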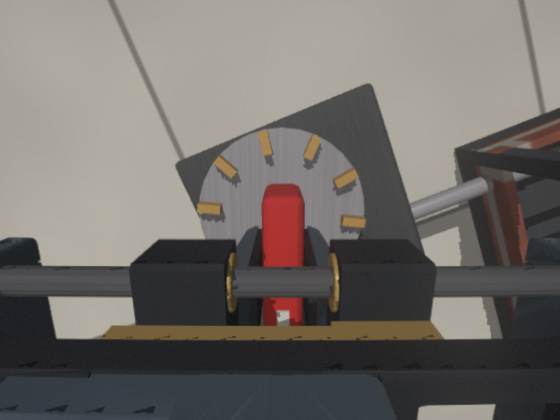

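Emit:
jog_arm(steps=[0.03,0,0,0,0,0.05,0,0,0,0,0.05,0,0,0,0,0.05,0,0,0,0,0.05,0,0,-0.03,0,0.05,0,0,-0.07,0,0.05,0,0,-0.11,0,0.05,0,0,-0.13,0])

```text
time: 64.75
ee_pos: [0.4631, -0.227, 0.2678]
tcp_rot: [3.129, 0.005, 1.202]
ft_force: [1.0, 0.1, -0.7]
grip_width: 0.0498
```

```bash
python3 go.py .584 .29 .26 89.8; python3 -c "
from h import *
c=snap('wrist','w47.png')"
```

```text
t 64.75 shift [ 0.5258 -0.0738  0.0042] spin -20.9 | pos [ 0.4631 -0.227   0.2678] yaw 68.9 F [ 1.   0.1 -0.7] Tz 0.03 w 0.0498 q6 -0.13
```

View pics/w47.png

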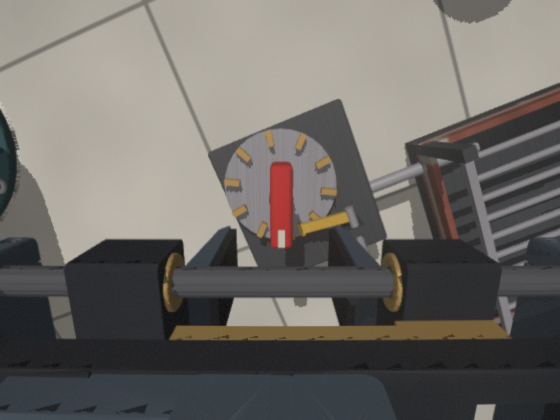

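Emit:
jog_arm(steps=[0.06,0.048,-0.007,0,-5,0.06,0.096,-0.014,0,-10,0.06,0.144,-0.021,0,-16,0.06,0.19,-0.028,0,-20.9,0.06,0.24,-0.035,0,-20.9,0.06,0.288,-0.042,0,-20.9,0.06,0.336,-0.048,0,-20.9,0.06,0.384,-0.054,0,-20.9])

```text
time: 65.6
ee_pos: [0.552, 0.1524, 0.2665]
tcp_rot: [3.13, 0.01, 1.567]
ft_force: [0.8, 0.0, -0.1]
grip_width: 0.0602
```

```bash
python3 go.py .584 .29 .088 89.8
```

```text
t 65.6 shift [0.1396 0.0294 0.1775] spin -0.0 | pos [0.552  0.1524 0.2665] yaw 89.8 F [ 0.8  0.  -0.1] Tz -0.04 w 0.0602 q6 0.25
```

Emit:
jog_arm(steps=[0.06,0.035,0.008,0,0,0.06,0.07,0.015,0,0,0.06,0.105,0.023,0.03,0,0.06,0.138,0.031,0.07,0,0.06,0.138,0.031,0.11,0,0.06,0.138,0.031,0.145,0,0.06,0.138,0.031,0.165,0,0.06,0.138,0.031,0.176,0])

```text
time: 66.4
ee_pos: [0.5843, 0.288, 0.0869]
tcp_rot: [3.133, 0.012, 1.567]
ft_force: [0.2, -0.2, 0.0]
grip_width: 0.0599
```

Emit:
jog_arm(steps=[0.06,0,0,0,0,0.06,0,0,0,0,0.06,0,0,0,0,0.06,0,0,0,0,0.06,0,0,0,0,0.06,0,0,0,0,0.06,0,0,0,0,0.06,0,0,0,0])

```text
time: 67.2
ee_pos: [0.5843, 0.288, 0.0869]
tcp_rot: [3.133, 0.012, 1.567]
ft_force: [-0.2, 1.0, -0.2]
grip_width: 0.0601
```

```bash
python3 beamrows.py; python3 beamrows.py;python3 go.py .584 .29 .088 89.8; python3 -c "
from h import *
c=snap('wrist','w48.png')
f=cv2.cvtColor(c['frame'],cv2.COLOR_RGB2BGR)[0:80,0:110]; cv2.imwrite('pics/w48c.png',cv2.resize(f,None,fx=7,fy=7,interpolation=cv2.INTER_CUBIC))"
```

```text
pan edge slope dx/dy [-0.0086533   0.45622554] 120
yaw 0.0 tilt 0.015740060147684663 z0 0.060337527459191236 74 0.00018035005658067403
yaw 0.008653079660493165 tilt 0.004139233960676148 z0 0.060337393882911844 74 0.00018107258787936235
pan edge slope dx/dy [-0.00869394  0.4562381 ] 120
yaw 0.0 tilt 0.013076592033583424 z0 0.06044383269715674 66 0.00015744451585307157
yaw 0.008693722691983832 tilt 0.001415059022924114 z0 0.06044380522888656 66 0.00015776828757960425
t 67.3 shift [ 0.002  -0.0003 -0.0012] spin -0.0 | pos [0.5843 0.288  0.0869] yaw 89.8 F [-0.3  0.1 -0.1] Tz -0.02 w 0.0603 q6 0.45
```

View pics/w48c.png

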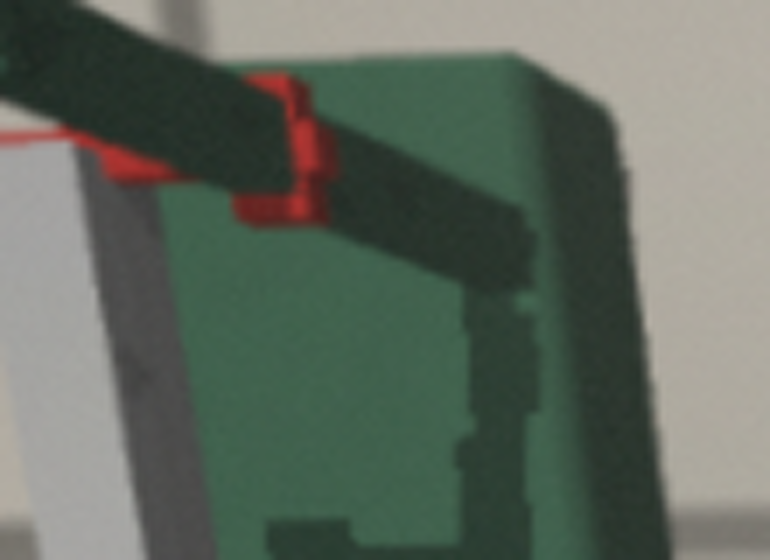

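```bash
cat > tilt.py <<'E'
from ray import *
fs=[];
for _ in range(6): c=snap('wrist'); fs.append(c['frame'].astype(float))
f=np.mean(fs,0)
P=[]
for v in range(112,232):
    r=f[v,60:130]; s=r[:,0]-r[:,1]; s=cv2.GaussianBlur(s[None].astype(np.float32),(5,1),1)[0]
    for i in range(5,60):
        if s[i]<-14 and s[i+1]>=-14: P.append((60+i+(-14-s[i])/(s[i+1]-s[i]),v)); break
P=np.array(P); w=unproj(c,P,.053); k=np.polyfit(w[:,1],w[:,0],1)
for _ in range(3):
    r=w[:,0]-np.polyval(k,w[:,1]); m=abs(r)<2.5*r.std(); w=w[m]; k=np.polyfit(w[:,1],w[:,0],1)
print('pan slope',k,len(w))
line=np.polyfit([22.9,80,236],[10.7,20.7,48.5],2)
for it in range(3):
    E=[]
    for v in list(range(28,84))+list(range(172,232)):
        g=f[v,:75].mean(1); g=cv2.GaussianBlur(g[None].astype(np.float32),(5,1),1)[0]; d=np.diff(g)
        i0=int(round(np.polyval(line,v)-.5)); R=4 if it==0 else 2; lo=max(1,i0-R); j=lo+np.argmin(d[lo:i0+R+1])
        a,b,cc=d[j-1],d[j],d[j+1]; den=a-2*b+cc
        if b<-8 and den>0: E.append((j+.5+.5*(a-cc)/den,v))
    E=np.array(E); line=np.polyfit(E[:,1],E[:,0],2)
    r=E[:,0]-np.polyval(line,E[:,1]); E=E[abs(r)<2*r.std()]; line=np.polyfit(E[:,1],E[:,0],2)
print('edge pts',len(E),'res',r.std(),(E[:,1]<100).sum())
for yaw in (0.,.0073,-np.arctan(k[0])):
    p=planex(c,E,.415,yaw); q=np.polyfit(p[:,1],p[:,2],1); print('yaw',round(yaw,4),'tilt',q[0].round(5))
E
python3 tilt.py
```

```text
pan slope [-0.00889748  0.45631553] 119
edge pts 108 res 0.11587120718829926 56
yaw 0.0 tilt 0.01053
yaw 0.0073 tilt 0.00074
yaw 0.0089 tilt -0.00141
```

Emit:
jog_arm(steps=[0.06,0,0,-0.04,0,0.06,0,0,-0.08,0,0.06,0,0,-0.12,0,0.06,-0.04,0,-0.15,0,0.06,-0.08,0,-0.15,0,0.06,-0.13,0,-0.15,0,0.06,-0.18,0,-0.15,0,0.06,-0.22,0,-0.15,0])

```text
time: 68.45
ee_pos: [0.5818, 0.0675, 0.2396]
tcp_rot: [3.132, 0.012, 1.567]
ft_force: [0.5, -0.9, 0.6]
grip_width: 0.06
```

```bash
python3 go.py .584 .29 .088 89.8; python3 -c "
from h import *
c=snap('scene','s50.png')
f=cv2.cvtColor(c['frame'],cv2.COLOR_RGB2BGR); g=np.hstack([cv2.resize(f[130:230,180:310],(390,300),interpolation=cv2.INTER_CUBIC),cv2.resize(f[195:305,360:490],(390,300),interpolation=cv2.INTER_CUBIC)]); cv2.imwrite('pics/s50c.png',g)
snap('top','t50.png')"
```

```text
t 68.45 shift [ 2.243e-01 -1.000e-04  1.490e-01] spin -0.0 | pos [0.5818 0.0675 0.2396] yaw 89.8 F [ 0.5 -0.9  0.6] Tz -0.07 w 0.06 q6 0.09
```

View pics/s50c.png

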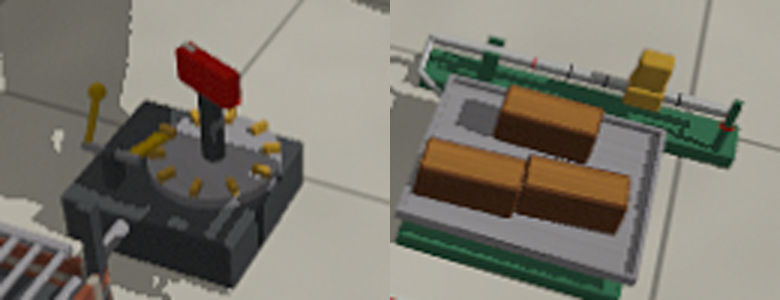

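View pics/t50.png

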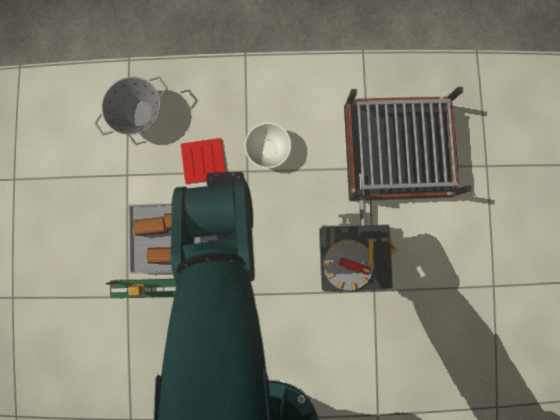

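Emit:
jog_arm(steps=[0.06,-0.03,0,0,0,0.06,-0.06,0,0,0,0.06,-0.09,0,0,0,0.06,-0.12,0,0,0,0.06,-0.15,0,0,0,0.06,-0.18,0,0,0,0.06,-0.2,0,0,0,0.06,-0.2,0,0,0])

```text
time: 69.35
ee_pos: [0.5807, -0.1352, 0.242]
tcp_rot: [3.132, 0.012, 1.562]
ft_force: [-0.1, 0.6, 0.2]
grip_width: 0.0603
```

```bash
python3 -c "
from h import *
from logs import logs
c=snap('scene')
f=cv2.cvtColor(c['frame'],cv2.COLOR_RGB2BGR); a=cv2.resize(f[205:305,360:490],(520,400),interpolation=cv2.INTER_CUBIC); cv2.imwrite('pics/s51c.png',a)
c=snap('top')
f=cv2.cvtColor(c['frame'],cv2.COLOR_RGB2BGR);cv2.imwrite('pics/t51c.png',cv2.resize(f[190:310,100:300],None,fx=4,fy=4,interpolation=cv2.INTER_CUBIC))
for o in logs(c,.087): print(*o)
"
```

```text
[163.1 254.9] [0.5021 0.2706] 88.7 [np.float64(0.0387), np.float64(0.0871)]
[165.  222.8] [0.5879 0.2648] -81.2 [np.float64(0.0465), np.float64(0.176)]
[409.6 194.6] [ 0.6461 -0.3981] -89.4 [np.float64(0.0117), np.float64(0.203)]
[350.3 145.3] [ 0.7865 -0.2416] 0.7 [np.float64(0.0128), np.float64(0.2316)]
```

View pics/s51c.png

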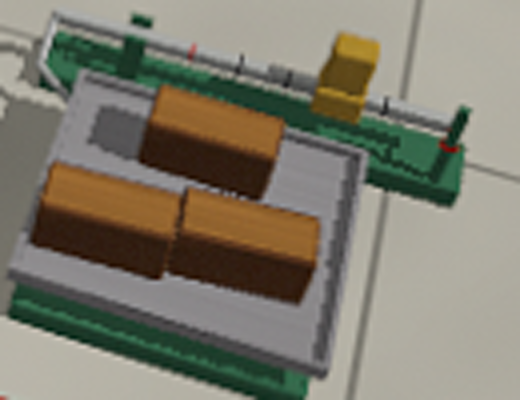

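View pics/t51c.png

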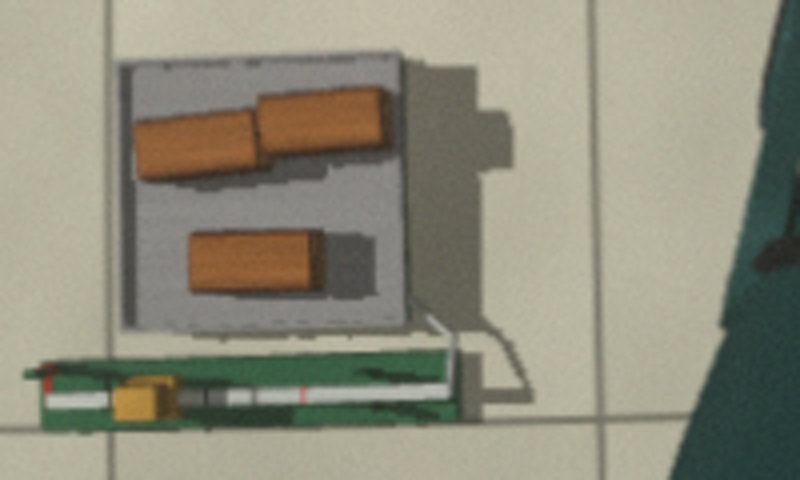

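```bash
python3 -c "
from h import *
print(ctrl.close_job()); st()"
```

```text
the job is handed in; nothing more can be done
None
the job is handed in; nothing more can be done
```

The job is handed in after about 69 s of robot time. All three blocks are on the pan, the beam rests level, and the grate is up three notches with the pawl engaged. No verdict is reported, so what follows is my own checks.

- **Blocks:** I found three blocks and put all three on the pan. In the last pictures one of them had shifted and turned a few degrees, perhaps the announced knock. All three still lay inside the rim, apparently flat.
- **Scale:** I slid the counterpoise about 0.102 m outward, to the third tick. From pictures taken after the winch work, the beam tilt came out between −0.0014 and +0.0007 rad. A rougher version of the same measurement gave up to +0.004 rad on the same view. The red pointer and mark lined up. I did not measure the tilt again after noticing the shifted block.
- **Counterpoise attempts:** The first grips closed above the counterpoise, because the fingertips sit about 22 mm higher than I had assumed. They moved nothing, and gripping lower worked.
- **Winch:** I threw the pawl right back and turned the knob to its hard stop, confirmed by a torque of about 1.3 N m. I then dropped the pawl in and clicked up three notches with about a second's pause at each. The knob ended about 1.97 rad from the stop, just past notch 3 (1.885). The pawl looked engaged in the last close-ups.
- **Bystanders:** The arm never went to the bowl or the pot holder, and both looked unmoved in the final picture.

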